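Set and lock the torque driver's clutch collar

TASK

The torque driver for the satellite's panel screws stands clamped in the presetting stand, its clutch set too low. Turn its winged collar clockwise (seen from above), click by click, up to 7 on the scale without ever going past 7, and then push the lock slide fully home so that it holds the collar there. Push gently and leave the other things on the bench where they are.

Things in the scene. Friction and masses are not known exactly. Their poses are not given: they have to be found in the camera images.
- stand: Presetting stand bolted to the bench. Base plate 150 x 200 x 12 mm. Origin: on the bench under the collar's axis, z up, +x away from the lock slide (at yaw 0 the lock faces the robot), y along the bridge bar. A black driver body (radius 37 mm) carries a round aluminium scale plate, radius 74 mm, top at z = 86 mm.
- scale_7 (a point): Inner end of the scale's line 7 (fixed, 60.5 mm from the axis, 90.5 mm above the bench); the pointer tip meets it when the collar is at 7. Scale: 11 black lines on the plate, 0 to 10, 24 degrees apart, growing clockwise from above; 0, 5, 10 are long and thick. Value v lies at 120 - 24 v degrees from the stand's +x towards +y; the lock sits between 10 and 0.
- bridge (a point): Centre of the top of the fixed steel bridge bar, on the collar's axis, 134 mm above the bench. Bar 10 mm wide in x, 10 mm thick, along the stand's y to posts (14 x 14 mm, y = +-88 mm); boss of radius 16 mm at the axis, bit end of radius 3.5 mm up to z = 150 mm. A finger standing between wings can only move on one side of the bar, so turning takes several strokes.
- collar (a joint): Angle of the clutch collar in rad, 0 at value 0, growing clockwise from above, 0.4189 (24 degrees) per value: 7 is 2.932. It springs into a click at each whole value (up to 0.3 N m to pass: 5 to 9 N at a wing) and stays when left. Steel flange, radius 47 mm, with 15 round teeth out to 55.5 mm, top at z = 94 mm; hub of radius 13 mm up to 122 mm.
- wing_top (a point): Top of one of the collar's 5 equal upright radial wings, at radius 33 mm, 116 mm above the bench; turns with the collar. Wings: 72 degrees apart, from radius 18 to 48 mm, 8 mm thick, from z = 94 to 116 mm. At joint value q their centre planes lie at 48 + 72 k degrees minus q from the stand's +x towards +y.
- pointer_tip (a point): Tip of the collar's pointer: a small black tongue on the rim, in line with the one wing that has a white line along its top. It ends at radius 60.5 mm, 90.5 mm above the bench, just inside the scale lines, and turns with the collar. At joint value q it lies at 120 degrees minus q.
- lock (a joint): Travel of the lock slide in m: 0 open, 0.012 fully home, moving along the stand's +x towards the collar's axis, stiff (3 N). Its 6 mm wide bolt then stands between two collar teeth; it enters only while the collar sits in a click.
- lock_tab (a point): Top centre of the lock's upright push tab: 8 mm thick in x, 30 mm wide in y, from 95 to 117 mm above the bench; with the lock open it is 94 mm from the collar's axis on the stand's -x side. Moves with the lock. The fixed tongue below it has its top at 86 mm and ends 120 mm from the axis.
- cubesat: Bystander: cube satellite, 100 x 100 x 113 mm, red top, four brass antenna rods to 170 mm high. Origin under its centre.
- board: Bystander: green circuit board 90 x 60 mm, 18 mm high. Origin under its centre.
- dish: Bystander: open steel dish 90 x 70 x 22 mm. Origin under its centre.
- driver: Bystander: small screwdriver 170 mm long, lying. Origin under its middle.

How it is judged:
By the outcome, as a careful person would: the job done as asked, in the order asked, and still so for the second after the job is handed in, with the robot touching nothing.
It also fails if it takes over 70 s, if anything falls off the work surface, if the arm or the gripper's body presses on something with over 40 N, if the wrist force passes 120 N, or if a joint passes its speed limit or range.

ROBOT

A 7-joint arm with a two-finger parallel gripper is mounted at the origin on the work surface. World frame = base frame: x ahead of the robot, y to its left, z up, the work surface at z = 0. Lengths are in m, angles in rad, forces in N, time in s.
With the tool pointing down it reaches from about 0.4 to 0.875 m from the base axis. Payload 19.3 kg.
Tool frame: the origin (TCP) lies midway between the tips of the shut fingers; the grasp point (between the pads) lies 19 mm behind it (arm.grip_point_offset is the distance from the TCP to the grasp point, in m); z points along the fingers, y is the direction in which the jaws open and shut (so a half turn about z gives the same grasp; the last joint's range is limited). The gripper opens to 85 mm and grips with 20 to 120 N. Pads are 22 mm wide; open, the fingers measure 114 mm over their backs; the gripper's body (76 mm by 85 mm) begins 54 mm behind the grasp point. The pads swing forward as they close: fully open they stand 13 mm farther back than shut.
Start: joints at [1.094, 0.521, -0.036, 1.599, 0.021, 1.021, -0.113], TCP at [0.247, -0.574, 0.231] pointing down, gripper open.
Joint ranges: [-2.91, 2.91], [-0.3, 2.13], [-1.5, 1.42], [0.17, 2.43], [-1.26, 4.41], [0.16, 1.93], [-2.52, 2.52]. Speed limits (rad/s): [1.89, 1.89, 2.39, 2.39, 3.01, 3.01, 3.01].

INTERFACE

Orientations are given as [roll, pitch, yaw] about the fixed x, y, z axes, in that order (R = Rz(yaw) Ry(pitch) Rx(roll)).
In Python, from cell import arm gives the robot as it stands.
- The arm moves only by the tool drive_tool, never from a script. Its argument "increments" is a list that holds one entry, the list of rows, each a list of 5 numbers: the finger opening in mm, from 0 to 85.4, then the shift along the tool's x, y, z scaled (see below), then the turn about the tool's z scaled (see below). A call has 1 to 5 rows; each row is the pose to reach, as a shift and turn from the pose commanded when the call began, along the tool's axes at that moment; what a row does not reach only later rows make up. The controller multiplies each number of a shift by 15 cm and each number of a turn by 90 degrees. A row lasts 1/12 s, in which the tool goes at most 41.7 mm and 7.16 degrees, less where a joint would pass 70% of its speed; a pose out of reach is approached as far as the arm can. A call with a number of a shift or a turn outside -1 to 1 is refused whole. A call with a gripper value outside its range is refused whole. The fingers move at their own pace and stop on an object; the grip force is fixed at half the most. Time passes only in rows, so rows that repeat a pose let the fingers close. It gives the time, the measured TCP pose, the force and the opening at its end, in the units of the state.
- arm.sense(): the state, without advancing time (a new reading comes with each control period).
- arm.read_camera(name): name is "scene" or "top" or "wrist"; returns a dict with "img" (480x640x3 uint8, red, green, blue), "fx", "fy", "cx", "cy" (pixels), "extrinsics" (4x4, takes a point from world to camera coordinates). Camera axes: x right, y down, z forward; pixel columns grow to the right and rows downward; lengths in m; the calibration is good to about 2 mm. The wrist camera is an equidistant fisheye: a pixel r from the principal point sees the ray r / f radians off the axis. A picture is of the moment at which its call begins. There is no depth.
- arm.job_done(): hands the job in, once; it reports no verdict.
The state is a dict: "clock": time; "q": joint angles; "joint_vel": joint speeds; "joint_torque": joint torques, N m; "ee_pos": TCP position; "eef_rot": TCP orientation; "ft_force": force on the tool from outside, world axes, zero at the start; "wrist_torque": the same for the moment, N m; "grip_width": finger opening in m.
Only numpy, scipy, OpenCV 4.12 (cv2) and the standard library are available. Lean on these libraries where they do the work, as an engineer would, in place of code of your own. Each camera call takes 0.05 s, during which the arm holds its last target.

## Working session

There is one attempt and no reset: what is moved stays moved. The work goes in short steps, Python scripts to look and compute and a tool call to move; the robot and the scene stay as the last step left them, time stands still between calls to the robot, and variables do not carry over. Pictures are saved under pics/ and viewed, and the job is handed in when it is done.

Besides the shell and the picture viewer there is one more tool, called as name(argument=value, ...) on one line, values as JSON. drive_tool: Moves the arm, as the interface text tells. Shifts and turns lie within -1 to 1; 1 stands for 15 cm of shift or 90 degrees of turn. Its arguments: {"type":"object","properties":{"increments":{"type":"array","items":{"type":"array","items":{"type":"array","items":{"type":"number"}}}}},"required":["increments"]}

```bash
mkdir -p pics; ls; cat > h.py <<'E'
import numpy as np, cv2
from cell import arm
def snap(n,f):
    c=arm.read_camera(n); cv2.imwrite(f'pics/{f}.png',c['img'][:,:,::-1]); np.savez(f'pics/{f}.npz',**c); return c
def load(f): return np.load(f'pics/{f}.npz')
def px2w(c,u,v,z):
    E=c['extrinsics'];R=E[:3,:3];t=E[:3,3];o=-R.T@t
    d=R.T@np.array([(u-c['cx'])/c['fx'],(v-c['cy'])/c['fy'],1]); return o+d*(z-o[2])/d[2]
def w2px(c,p):
    E=c['extrinsics'];q=E[:3,:3]@np.array(p)+E[:3,3]; return np.array([c['fx']*q[0]/q[2]+c['cx'],c['fy']*q[1]/q[2]+c['cy']])
def crop(f,u0,v0,u1,v1,s,out):
    im=cv2.imread(f'pics/{f}.png')[v0:v1,u0:u1]; cv2.imwrite(f'pics/{out}.png',cv2.resize(im,None,fx=s,fy=s,interpolation=cv2.INTER_CUBIC))
E
python3 - <<'E'
from h import *
snap('scene','s0');snap('top','t0');snap('wrist','w0')
print(arm.sense())
c=load('t0');print(c['extrinsics'],c['fx'])
E
```

```text
pics
{'clock': 0.15, 'q': array([ 1.09377229,  0.5218472 , -0.03633959,  1.59985907,  0.02124954,
        1.02109305, -0.11277006]), 'joint_vel': array([-0.00076603, -0.00087923, -0.00056133, -0.00017057, -0.00182911,
        0.00029074, -0.00014608]), 'joint_torque': array([ 2.52619036e-03, -9.27387714e+01,  1.98104404e+00, -3.70055938e+01,
        1.79431541e-02,  6.31845978e-03,  5.98426311e-06]), 'ee_pos': array([ 0.24718126, -0.5737815 ,  0.23088289]), 'eef_rot': array([-3.14077700e+00,  9.02728703e-05,  4.06877810e-01]), 'ft_force': array([-0.89273704,  0.7856311 ,  0.38116281]), 'wrist_torque': array([-0.01020957,  0.02446695,  0.01715564]), 'grip_width': 0.08536737060540599}
[[ 0.00406394 -0.99990596  0.01309806 -0.01805584]
 [-0.98392213 -0.00633701 -0.17848554  0.53576059]
 [ 0.17855176 -0.01216211 -0.98385535  1.42624378]
 [ 0.          0.          0.          1.        ]] 576.2876253879585
```

View pics/t0.png

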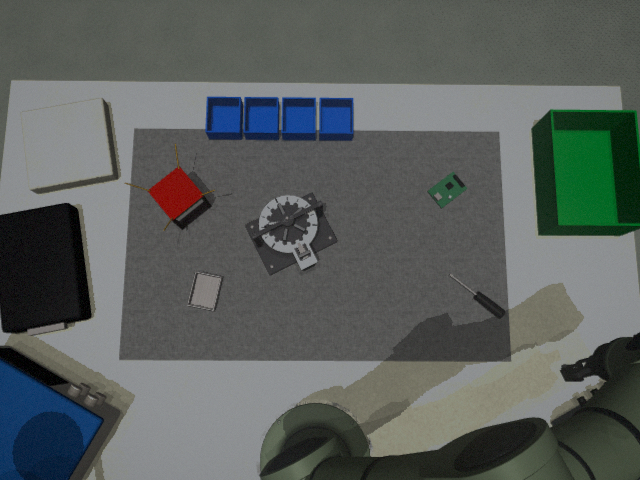

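View pics/s0.png

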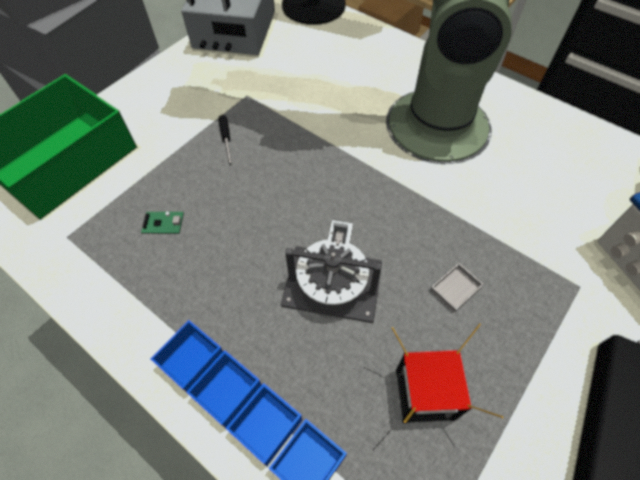

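```bash
python3 - <<'E'
from h import *
crop('t0',235,180,347,285,7,'t0c'); crop('s0',270,210,400,330,6,'s0c')
E
```

```text
(no output)
```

View pics/t0c.png

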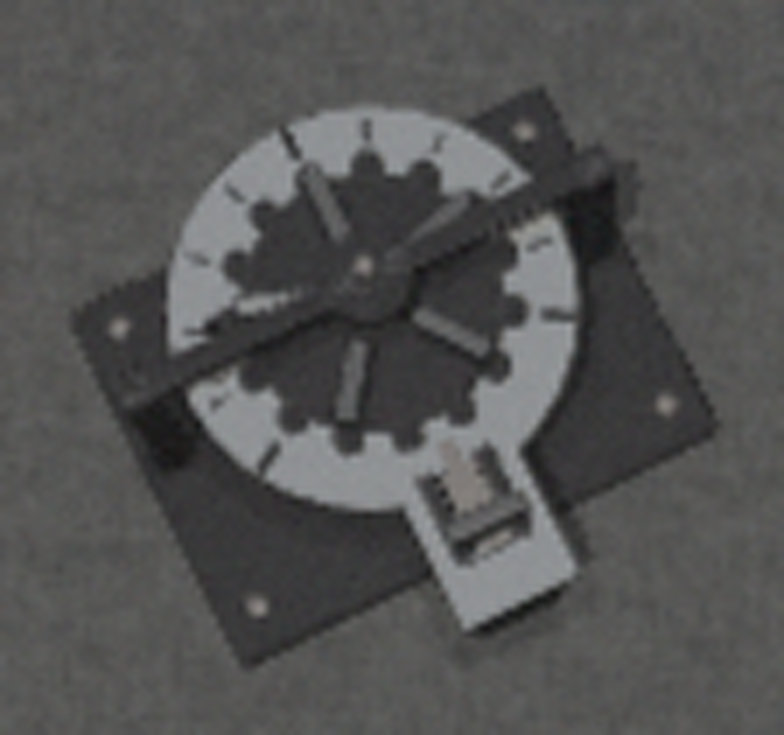

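View pics/s0c.png

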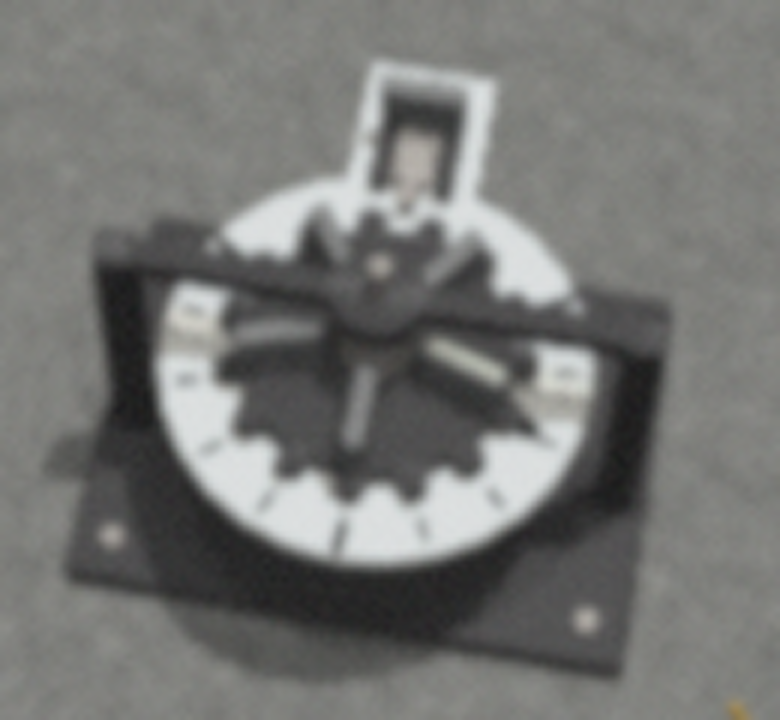

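```bash
cat > fit.py <<'E'
from h import *
c=load('t0')
def P(u,v,z): return px2w(c,235+u/7-.43,180+v/7-.43,z)[:2]
print('bit',P(365,264,.15),'plate',P(374,308,.086))
corn=[P(*a,.012) for a in [(542,87),(718,433),(245,667),(73,318)]]
print(np.round(corn,4),np.mean(corn,0))
for i,j in((3,0),(2,1)): d=corn[i]-corn[j];print('y dir yaw',np.degrees(np.arctan2(-d[0],d[1])),np.linalg.norm(d))
for i,j in((0,1),(3,2)): d=corn[i]-corn[j];print('x dir',np.degrees(np.arctan2(d[1],d[0])),np.linalg.norm(d))
o=(P(374,308,.086)+P(365,264,.15))/2
for v,p in {0:(268,460),1:(217,400),3:(197,258),4:(235,190),5:(290,143),6:(367,128),7:(438,142),8:(502,180),9:(540,243),10:(558,315)}.items():
    d=P(*p,.086)-o; print(v,np.linalg.norm(d),(np.degrees(np.arctan2(d[1],d[0]))-(120-24*v))%360)
E
python3 fit.py
```

```text
bit [0.58026954 0.07241774] plate [0.57875079 0.0722613 ]
[[ 0.6813  0.0133]
 [ 0.5477 -0.0537]
 [ 0.4584  0.1217]
 [ 0.5902  0.189 ]] [0.56939691 0.06754806]
y dir yaw 27.405975101765993 0.19795066911965772
y dir yaw 26.988528995722998 0.19681242502421722
x dir 26.63813596011468 0.1493919919425506
x dir 27.073491600137142 0.14794714301445971
0 0.06720171606298939 26.84765233602613
1 0.06528927638582403 26.071176819481778
3 0.06588220800807222 26.923399572155205
4 0.06589985873194946 26.064134743368946
5 0.06745946017656142 27.440310395747762
6 0.06574399116275366 26.989574169929256
7 0.06459103624108566 27.85571178806927
8 0.06517505753527712 27.779520355922678
9 0.06381030275515981 27.638448669628858
10 0.06601719795032035 27.510240971642702
```

```bash
cat > plan.py <<'E'
import numpy as np, json
O=np.array([.5795,.0724]);Y=27.1
def rad(a): return np.array([np.cos(np.radians(a)),np.sin(np.radians(a))])
def wingpose(w,r=.042,off=.015):
    p=O+r*rad(Y+w)+off*rad(Y+w+90); return p,Y+w+90
def row(cur,cury,p,y):
    # cur xyz, yaw deg -> scaled
    R=np.column_stack([[*rad(cury),0],[np.sin(np.radians(cury)),-np.cos(np.radians(cury)),0],[0,0,-1]])
    d=R.T@(np.array(p)-np.array(cur)); return np.round([*(d/.15),-(y-cury)/90],3)
E
python3 - <<'E'
from plan import *
from cell import arm
s=arm.sense();y=np.degrees(s['eef_rot'][2])
p,yy=wingpose(10);print(p,yy)
print(row(s['ee_pos'],y,[*p,.2],yy))
E
```

```text
[0.60395041 0.10969849] 127.1
[ 3.988 -3.243  0.206 -1.153]
```

drive_tool(increments=[[[0,0.2,-0.16,0,0],[0,0.4,-0.32,0,0],[0,0.6,-0.48,0,0],[0,0.8,-0.64,0,0],[0,1,-0.8,0,0]]])

```text
clock: 0.57
ee_pos: [0.3379, -0.4027, 0.2312]
eef_rot: [-3.141, 0.0, 0.407]
ft_force: [2.6, -0.9, 0.4]
grip_width: 0.0253
```

drive_tool(increments=[[[0,0.2,-0.16,0,0],[0,0.4,-0.32,0,0],[0,0.6,-0.48,0,0],[0,0.8,-0.64,0,0],[0,1,-0.8,0,0]]])

```text
clock: 0.98
ee_pos: [0.4283, -0.2331, 0.2313]
eef_rot: [3.142, 0.0, 0.407]
ft_force: [0.8, -1.1, -0.4]
grip_width: 0.0002
```

drive_tool(increments=[[[0,0.2,-0.16,0,-0.07],[0,0.4,-0.32,0,-0.14],[0,0.6,-0.48,0,-0.21],[0,0.8,-0.64,0,-0.28],[0,1,-0.8,0,-0.35]]])

```text
clock: 1.4
ee_pos: [0.5186, -0.0635, 0.2313]
eef_rot: [3.142, 0.0, 0.962]
ft_force: [0.7, -1.0, 0.5]
grip_width: 0.0001
```

```bash
python3 - <<'E'
from plan import *
from cell import arm
s=arm.sense();y=np.degrees(s['eef_rot'][2]);print(s['clock'],s['q'],s['ee_pos'],s['eef_rot'],s['grip_width'])
p,yy=wingpose(10);print(p,yy)
print(row(s['ee_pos'],y,[*p,.2],yy))
E
```

```text
1.4 [ 0.27345396  0.37521879 -0.3430946   1.85562913  0.15372655  0.93641023
 -0.74797118] [ 0.5185907  -0.0635323   0.23134261] [3.14153732e+00 1.60356015e-05 9.61828765e-01] 0.00013780214965024567
[0.60395041 0.10969849] 127.1
[ 1.273 -0.194  0.209 -0.8  ]
```

drive_tool(increments=[[[0,0.2,-0.03,0,-0.075],[0,0.4,-0.06,0,-0.15],[0,0.6,-0.09,0,-0.225],[0,0.8,-0.12,0,-0.3],[0,1,-0.15,0,-0.375]]])

```text
clock: 1.82
ee_pos: [0.5866, 0.0715, 0.2312]
eef_rot: [-3.141, 0.0, 1.551]
ft_force: [-0.4, 0.6, 0.3]
grip_width: -0.0001
```

drive_tool(increments=[[[0,0,0,0,-0.075],[0,0,0,0,-0.15],[0,0,0,0,-0.225],[0,0,0,0,-0.3],[0,0,0,0,-0.375]]])

```text
clock: 2.23
ee_pos: [0.5861, 0.0702, 0.231]
eef_rot: [-3.141, -0.0, 2.141]
ft_force: [0.1, 0.7, 0.2]
grip_width: -0.0001
```

```bash
python3 - <<'E'
from plan import *
from h import *
s=arm.sense();y=np.degrees(s['eef_rot'][2]);print(s['clock'],s['q'],s['ee_pos'],s['eef_rot'],s['grip_width'])
p,yy=wingpose(10);print(p,yy)
print(row(s['ee_pos'],y,[*p,.15],yy))
snap('wrist','w1');snap('scene','s1');crop('s1',240,150,420,330,4,'s1c')
E
```

```text
2.2333 [ 0.21438834  0.52867485 -0.62607027  1.67181488  0.34660874  1.05488888
  0.04947245] [0.58608034 0.07016746 0.23103936] [-3.14114504e+00 -1.66460917e-04  2.14052138e+00] -0.00010418371860609236
[0.60395041 0.10969849] 127.1
[ 0.158  0.242  0.54  -0.05 ]
```

View pics/w1.png

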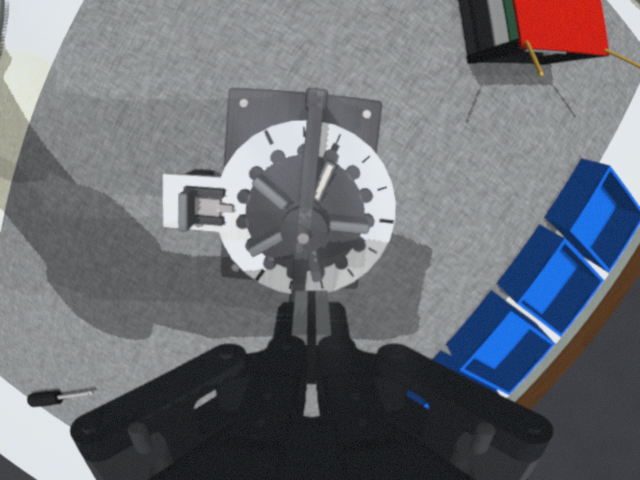

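View pics/s1c.png

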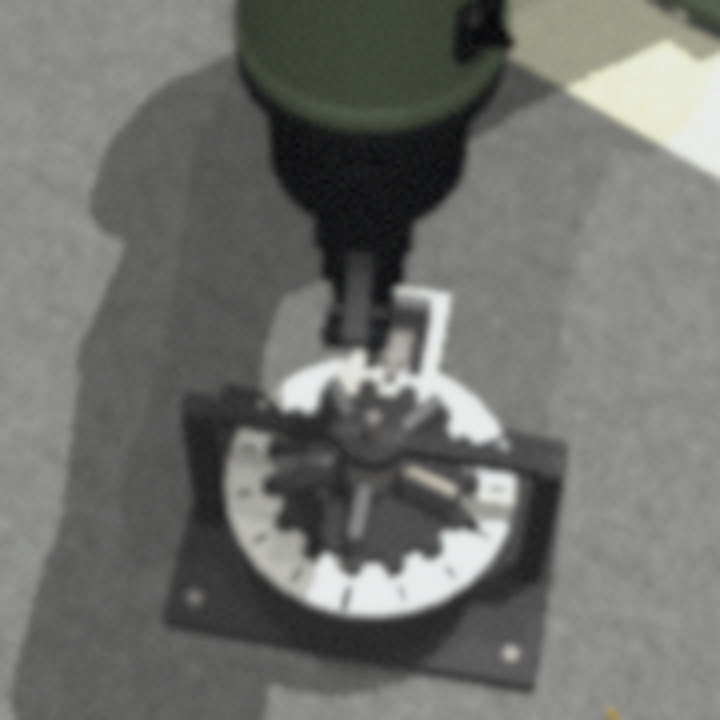

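```bash
cat >> h.py <<'E'
def fish(c,u,v,z):
    E=c['extrinsics'];R=E[:3,:3];t=E[:3,3];o=-R.T@t
    a=np.array([(u-c['cx'])/c['fx'],(v-c['cy'])/c['fy']]);th=np.linalg.norm(a);
    d=R.T@np.array([*(a/th*np.sin(th)),np.cos(th)]); return (o+d*(z-o[2])/d[2])[:2]
E
python3 - <<'E'
from h import *
c=load('w1')
E=c['extrinsics'];print(-E[:3,:3].T@E[:3,3],c['cx'],c['cy'],c['fx'])
print(fish(c,303,238.5,.15))
L,R,T,B=[fish(c,*a,.086) for a in((217,207),(396,207),(306,120),(306,293))]
print((L+R)/2,(T+B)/2,np.linalg.norm(L-R),np.linalg.norm(T-B))
a=fish(c,317,92,.134);b=fish(c,307,272,.134);d=a-b;print('bar',a,b,np.degrees(np.arctan2(-d[0],d[1])))
h=[fish(c,243,103,.012),fish(c,367,114,.012)];d=h[0]-h[1];print(h,np.degrees(np.arctan2(-d[0],d[1])),np.degrees(np.arctan2(d[1],d[0])))
crop('w1',200,80,420,300,3,'w1c')
E
```

```text
[0.54226406 0.13769273 0.37363933] 311.0816424251524 236.11032391141148 371.64829954431775
[0.57845319 0.07160989]
[0.57657959 0.07683223] [0.57863973 0.07312812] 0.14524106735663805 0.14489020667184974
bar [0.53626697 0.15380561] [0.59667445 0.0473717 ] 29.57744922857141
[array([0.47828588, 0.11572139]), array([0.58488995, 0.1707035 ])] 117.28287028595558 -152.7171297140444
```

View pics/w1c.png

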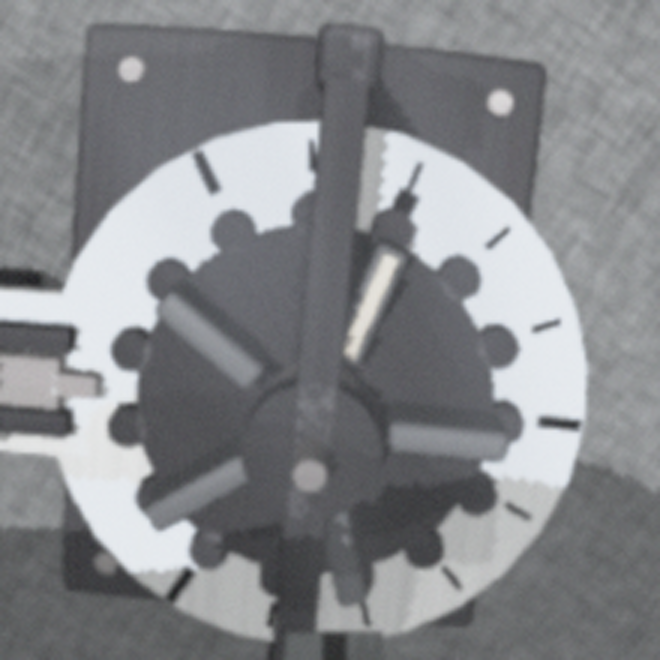

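drive_tool(increments=[[[0,0.08,0.12,0.1,-0.05],[0,0.16,0.24,0.2,-0.05],[0,0.16,0.24,0.4,-0.05],[0,0.16,0.24,0.5,-0.05],[0,0.16,0.24,0.5,-0.05]]])

```text
clock: 2.75
ee_pos: [0.6022, 0.1095, 0.153]
eef_rot: [-3.137, -0.002, 2.21]
ft_force: [0.1, 0.0, 0.4]
grip_width: -0.0003
```

```bash
python3 - <<'E'
from plan import *
from h import *
s=arm.sense();y=np.degrees(s['eef_rot'][2]);print(s['clock'],s['ee_pos'],y,s['ft_force'])
p,yy=wingpose(10)
print(row(s['ee_pos'],y,[*p,.103],yy))
snap('wrist','w2');snap('scene','s2');crop('s2',270,190,390,310,5,'s2c')
E
```

```text
2.75 [0.60215068 0.10947797 0.15295127] 126.6022835531464 [0.09593102 0.0259435  0.42606862]
[-0.006  0.011  0.333 -0.006]
```

View pics/w2.png

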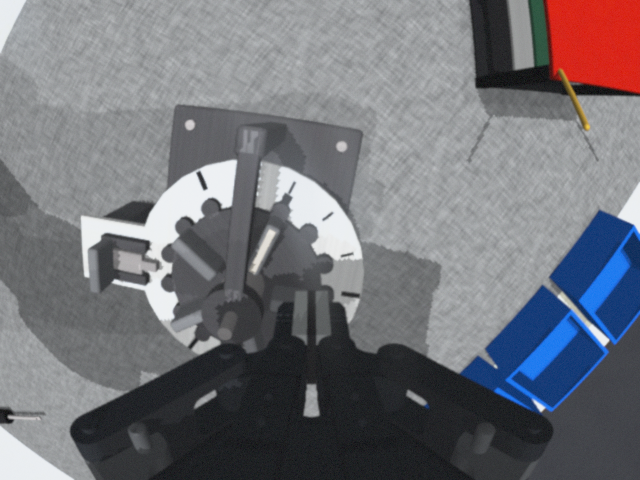

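View pics/s2c.png

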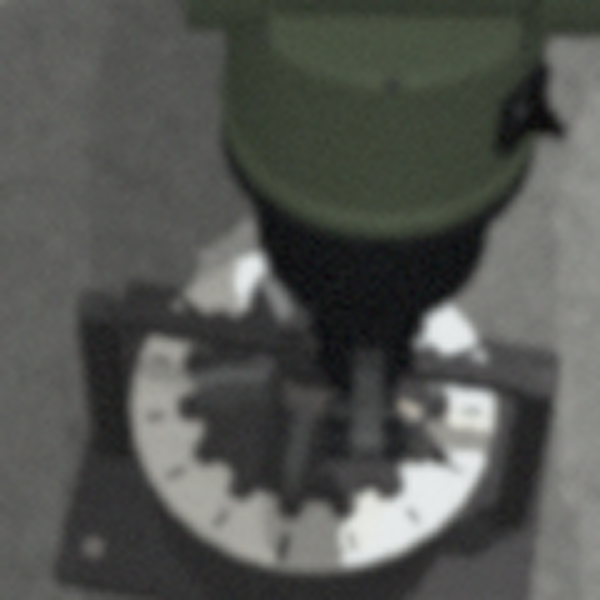

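drive_tool(increments=[[[0,0,0.01,0.08,0],[0,0,0.01,0.16,0],[0,0,0.01,0.24,0],[0,0,0.01,0.33,0],[0,0,0.01,0.33,0]]])

```text
clock: 3.27
ee_pos: [0.6037, 0.1101, 0.1039]
eef_rot: [-3.138, -0.001, 2.213]
ft_force: [-0.5, -0.2, -0.4]
grip_width: -0.0002
```

```bash
python3 - <<'E'
from plan import *
from h import *
s=arm.sense();y=np.degrees(s['eef_rot'][2]);print(s['clock'],s['ee_pos'],y,s['ft_force'])
cur=s['ee_pos']
for w in range(8,-80,-4):
    p,yy=wingpose(w); print(w,row(cur,y,[*p,.103],yy))
    if (8-w)%20==0 and w<8: cur=[*p,.103];y=yy;print()
snap('scene','s3');crop('s3',270,190,390,310,5,'s3c')
E
```

```text
3.2667 [0.60372005 0.11008448 0.10391446] 126.78753382332901 [-0.4578888  -0.1719753  -0.41102406]
8 [-0.013  0.003  0.006  0.019]
4 [-0.033  0.009  0.006  0.063]
0 [-0.053  0.013  0.006  0.108]
-4 [-0.074  0.016  0.006  0.152]
-8 [-0.094  0.017  0.006  0.197]
-12 [-0.115  0.017  0.006  0.241]

-16 [-0.02   0.006  0.     0.044]
-20 [-0.04   0.011  0.     0.089]
-24 [-0.06   0.015  0.     0.133]
-28 [-0.081  0.017  0.     0.178]
-32 [-0.102  0.017  0.     0.222]

-36 [-0.02   0.006  0.     0.044]
-40 [-0.04   0.011  0.     0.089]
-44 [-0.06   0.015  0.     0.133]
-48 [-0.081  0.017  0.     0.178]
-52 [-0.102  0.017  0.     0.222]

-56 [-0.02   0.006  0.     0.044]
-60 [-0.04   0.011  0.     0.089]
-64 [-0.06   0.015  0.     0.133]
-68 [-0.081  0.017  0.     0.178]
-72 [-0.102  0.017  0.     0.222]

-76 [-0.02   0.006  0.     0.044]
```

View pics/s3c.png

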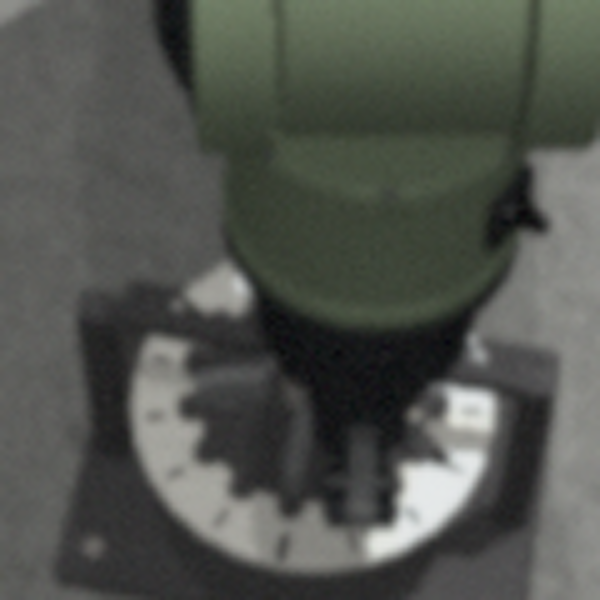

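drive_tool(increments=[[[0,-0.013,0.003,0,0.02],[0,-0.033,0.008,0,0.063],[0,-0.053,0.013,0,0.108],[0,-0.074,0.016,0,0.152],[0,-0.084,0.017,0,0.175]]])

```text
clock: 3.73
ee_pos: [0.6147, 0.1028, 0.1075]
eef_rot: [3.141, -0.001, 1.933]
ft_force: [-4.1, 5.7, 0.5]
grip_width: -0.0005
```

drive_tool(increments=[[[0,-0.01,0.003,0,0.022],[0,-0.02,0.006,0,0.044],[0,-0.03,0.009,0,0.067],[0,-0.04,0.011,0,0.089],[0,-0.05,0.013,0,0.11]]])

```text
clock: 4.15
ee_pos: [0.6195, 0.096, 0.1075]
eef_rot: [3.141, -0.0, 1.762]
ft_force: [-0.3, 0.4, -0.7]
grip_width: -0.0001
```

```bash
cat > st.py <<'E'
from plan import *
from h import *
import sys
s=arm.sense();y=np.degrees(s['eef_rot'][2])
w=y-Y-90;p,_=wingpose(w)
print(s['clock'],s['ee_pos'],'w',w,'poserr mm',(s['ee_pos'][:2]-p)*1e3,s['ft_force'])
if len(sys.argv)>1:
    n=sys.argv[1];snap('wrist','w'+n);crop('w'+n,80,80,400,360,2.2,'w'+n+'c')
    snap('scene','s'+n);crop('s'+n,270,190,390,310,5,'s'+n+'c')
E
python3 st.py 4
```

```text
4.15 [0.6195136  0.09595919 0.10753105] w -16.14094749775964 poserr mm [1.63115279 0.84822745] [-0.29951106  0.43347377 -0.72141426]
```

View pics/s4c.png

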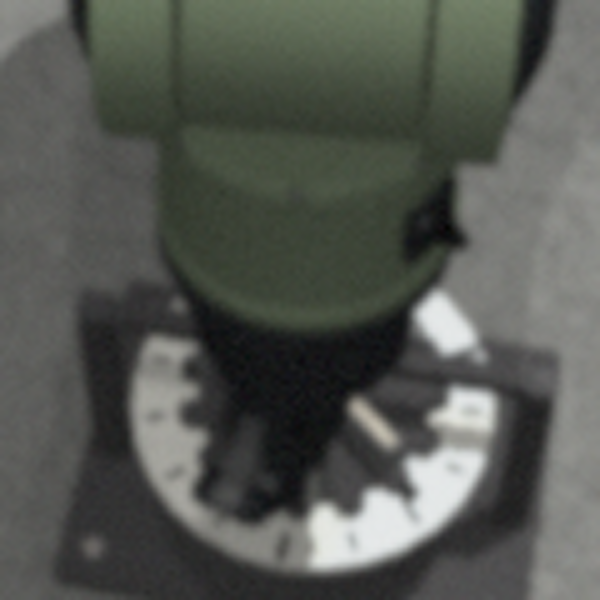

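View pics/w4c.png

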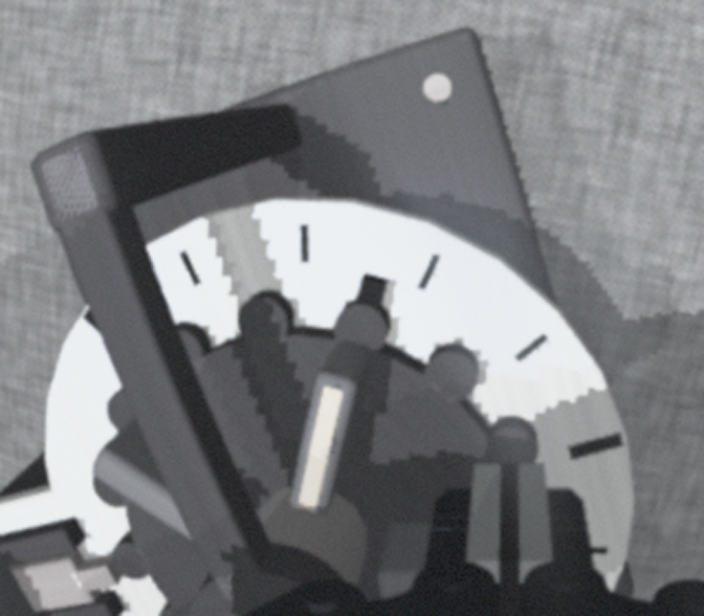

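drive_tool(increments=[[[0,-0.01,0.003,0.02,0.022],[0,-0.02,0.006,0.02,0.044],[0,-0.03,0.009,0.02,0.067],[0,-0.03,0.009,0.02,0.067],[0,-0.03,0.009,0.02,0.067]]])

```text
clock: 4.67
ee_pos: [0.6215, 0.0917, 0.1042]
eef_rot: [3.141, -0.0, 1.662]
ft_force: [0.2, -0.4, 0.2]
grip_width: 0.0001
```

```bash
python3 st.py 5
```

```text
4.6667 [0.62150338 0.09174604 0.10420215] w -21.902579059018706 poserr mm [1.53488163 0.60302849] [ 0.18224355 -0.4098606   0.16270724]
```

View pics/w5c.png

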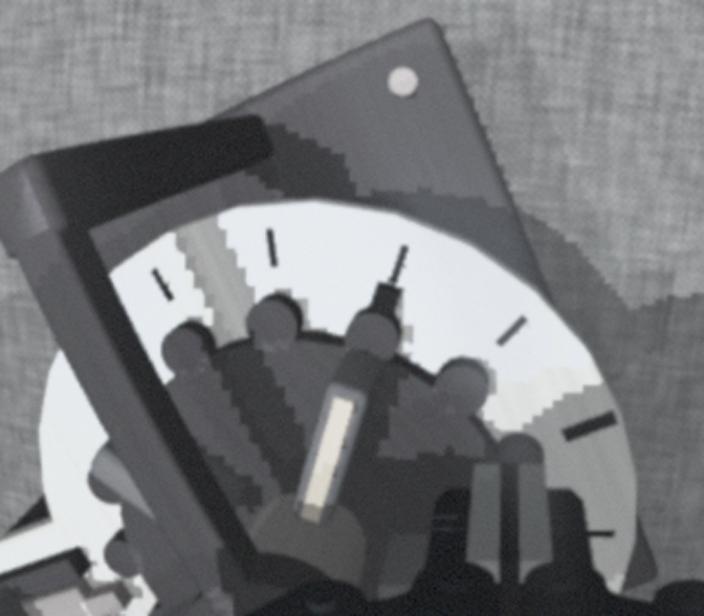

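drive_tool(increments=[[[0,-0.02,0.006,0,0.044],[0,-0.04,0.011,0,0.089],[0,-0.05,0.013,0,0.111],[0,-0.06,0.015,0,0.133],[0,-0.07,0.016,0,0.155]]])

```text
clock: 5.18
ee_pos: [0.6247, 0.0825, 0.1039]
eef_rot: [3.141, -0.001, 1.417]
ft_force: [0.9, 3.5, -1.4]
grip_width: 0.0001
```

drive_tool(increments=[[[0,-0.01,0.003,0,0.022],[0,-0.02,0.006,0,0.044],[0,-0.03,0.009,0,0.067],[0,-0.03,0.009,0,0.067],[0,-0.03,0.009,0,0.067]]])

```text
clock: 5.6
ee_pos: [0.6252, 0.0768, 0.1039]
eef_rot: [3.142, -0.0, 1.313]
ft_force: [0.2, -0.2, -0.1]
grip_width: -0.0003
```

```bash
python3 st.py 6
```

```text
5.6 [0.62524582 0.07682716 0.10386253] w -41.855215035181494 poserr mm [1.31051007 0.6187933 ] [ 0.18773179 -0.23049885 -0.07847763]
```

View pics/w6c.png

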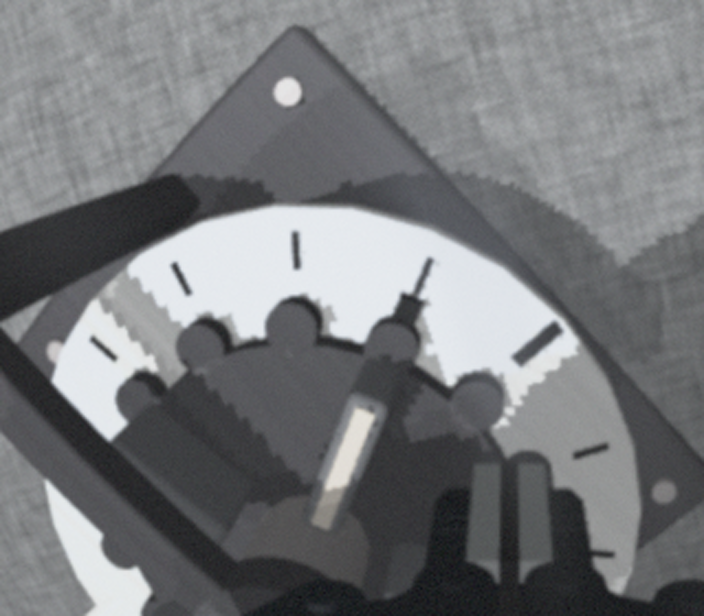

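drive_tool(increments=[[[0,-0.02,0.006,0,0.044],[0,-0.04,0.011,0,0.089],[0,-0.05,0.013,0,0.111],[0,-0.06,0.015,0,0.133],[0,-0.07,0.016,0,0.155]]])

```text
clock: 6.12
ee_pos: [0.6253, 0.0673, 0.1039]
eef_rot: [3.142, -0.002, 1.068]
ft_force: [3.2, 6.7, -3.4]
grip_width: -0.0001
```

drive_tool(increments=[[[0,-0.01,0.003,0,0.022],[0,-0.02,0.006,0,0.044],[0,-0.03,0.009,0,0.067],[0,-0.04,0.011,0,0.089],[0,-0.04,0.011,0,0.089]]])

```text
clock: 6.53
ee_pos: [0.6235, 0.0598, 0.1038]
eef_rot: [3.142, -0.0, 0.927]
ft_force: [-0.4, 0.6, 0.7]
grip_width: -0.0003
```

```bash
python3 st.py 7
```

```text
6.5333 [0.62346151 0.059823   0.10382335] w -63.96307663898393 poserr mm [1.35993666 0.61792897] [-0.39188401  0.59687848  0.7116013 ]
```

View pics/w7c.png

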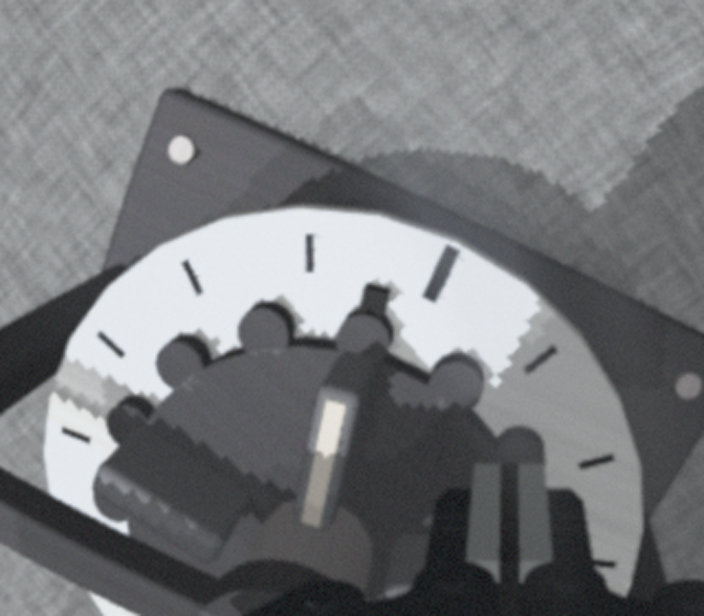

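drive_tool(increments=[[[0,-0.01,0.003,0,0.022],[0,-0.02,0.006,0,0.044],[0,-0.025,0.007,0,0.055],[0,-0.025,0.007,0,0.055]]])

```text
clock: 6.97
ee_pos: [0.6219, 0.0562, 0.1038]
eef_rot: [-3.141, 0.0, 0.842]
ft_force: [-0.3, 0.3, -0.2]
grip_width: 0.0005
```

```bash
python3 st.py 8
```

```text
6.9667 [0.62192676 0.05620635 0.1037743 ] w -68.8443518523166 poserr mm [1.10247311 0.57844817] [-0.29992915  0.25413022 -0.2467087 ]
```

View pics/w8c.png

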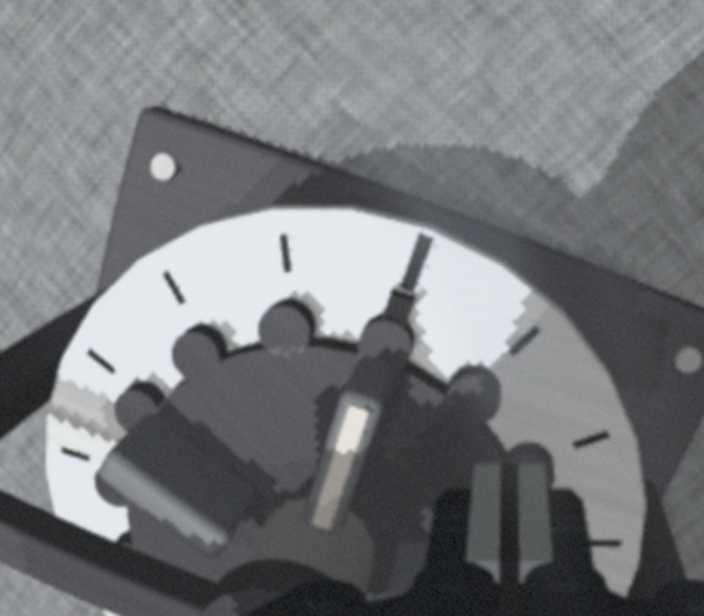

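drive_tool(increments=[[[0,0.02,0.006,0,-0.044],[0,0.02,0.006,-0.1,-0.044],[0,0.02,0.006,-0.2,-0.044],[0,0.02,0.006,-0.24,-0.044],[0,0.02,0.006,-0.24,-0.044]]])

```text
clock: 7.48
ee_pos: [0.6254, 0.0581, 0.1411]
eef_rot: [3.14, -0.002, 0.912]
ft_force: [0.6, -1.1, 0.9]
grip_width: -0.0
```

```bash
python3 st.py; python3 - <<'E'
from plan import *
from h import *
s=arm.sense();y=np.degrees(s['eef_rot'][2])
cur=s['ee_pos'];k=0
for w in list(range(-59,10,6))+[10]:
    p,yy=wingpose(w);p=p+[.0013,.0006]; print(w,row(cur,y,[*p,.14],yy)); k+=1
    if k%5==0: cur=[*p,.14];y=yy;print()
E
```

```text
7.4833 [0.62543647 0.05807376 0.14109788] w -64.86268665567283 poserr mm [ 3.54731881 -0.46406896] [ 0.58455318 -1.05685833  0.85944568]
-59 [ 0.025 -0.028  0.007 -0.065]
-53 [ 0.052 -0.043  0.007 -0.132]
-47 [ 0.077 -0.06   0.007 -0.198]
-41 [ 0.101 -0.081  0.007 -0.265]
-35 [ 0.123 -0.103  0.007 -0.332]

-29 [ 0.029 -0.012  0.    -0.067]
-23 [ 0.056 -0.027  0.    -0.133]
-17 [ 0.082 -0.045  0.    -0.2  ]
-11 [ 0.105 -0.065  0.    -0.267]
-5 [ 0.127 -0.088  0.    -0.333]

1 [ 0.029 -0.012  0.    -0.067]
7 [ 0.056 -0.027  0.    -0.133]
10 [ 0.069 -0.035  0.    -0.167]
```

drive_tool(increments=[[[0,0.025,-0.028,0,-0.065],[0,0.052,-0.043,0,-0.132],[0,0.077,-0.06,0,-0.198],[0,0.101,-0.081,0,-0.265],[0,0.123,-0.103,0,-0.332]]])

```text
clock: 7.9
ee_pos: [0.6235, 0.0822, 0.1389]
eef_rot: [-3.141, 0.0, 1.438]
ft_force: [-0.5, 0.2, 0.2]
grip_width: 0.0001
```

drive_tool(increments=[[[0,0.029,-0.012,0,-0.067],[0,0.056,-0.027,0,-0.133],[0,0.082,-0.045,0,-0.2],[0,0.105,-0.065,0,-0.267],[0,0.127,-0.088,0,-0.333]]])

```text
clock: 8.32
ee_pos: [0.6129, 0.1029, 0.1389]
eef_rot: [-3.141, -0.0, 1.962]
ft_force: [0.4, -0.2, 0.1]
grip_width: 0.0001
```

drive_tool(increments=[[[0,0.029,-0.012,0,-0.067],[0,0.056,-0.027,0,-0.133],[0,0.069,-0.035,0,-0.167],[0,0.069,-0.035,0,-0.167]]])

```text
clock: 8.65
ee_pos: [0.604, 0.1106, 0.139]
eef_rot: [-3.141, -0.001, 2.222]
ft_force: [0.3, -0.4, -0.3]
grip_width: -0.0004
```

```bash
python3 st.py 9;python3 - <<'E'
from plan import *
from h import *
s=arm.sense();y=np.degrees(s['eef_rot'][2])
p,yy=wingpose(10);p=p+[.0013,.0006];print(row(s['ee_pos'],y,[*p,.103],yy))
E
```

```text
8.65 [0.60395135 0.11057717 0.13895313] w 10.197860559408724 poserr mm [0.1298929  0.79446123] [ 0.32637101 -0.36282237 -0.25660114]
[-0.002  0.005  0.241 -0.002]
```

View pics/w9c.png

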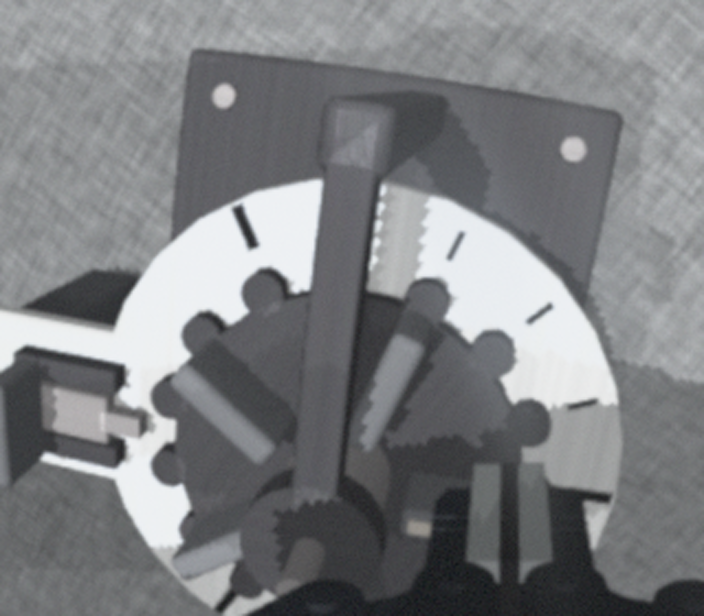

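View pics/s9c.png

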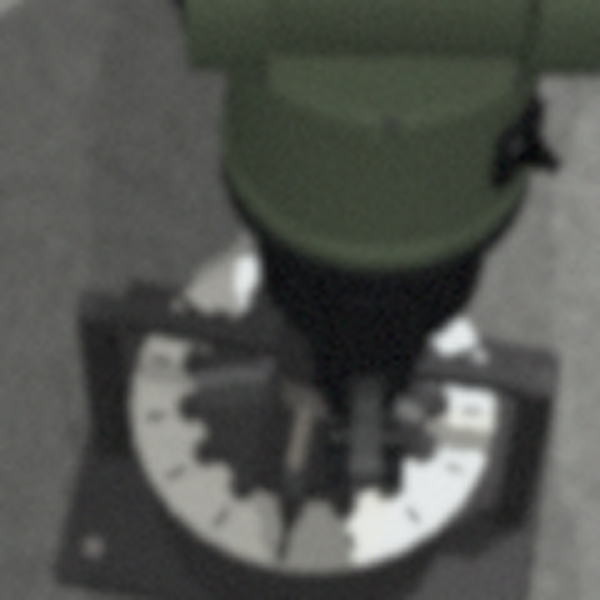

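drive_tool(increments=[[[0,0,0.005,0.08,0],[0,0,0.005,0.16,0],[0,0,0.005,0.235,0],[0,0,0.005,0.235,0]]])

```text
clock: 9.08
ee_pos: [0.6038, 0.1103, 0.1014]
eef_rot: [-3.138, -0.002, 2.218]
ft_force: [-0.0, 0.2, 0.2]
grip_width: -0.0002
```

drive_tool(increments=[[[0,-0.013,0.003,0,0.02],[0,-0.033,0.008,0,0.063],[0,-0.053,0.013,0,0.108],[0,-0.074,0.016,0,0.152],[0,-0.084,0.017,0,0.175]]])

```text
clock: 9.5
ee_pos: [0.6148, 0.1029, 0.1048]
eef_rot: [-3.142, -0.001, 1.937]
ft_force: [-4.1, 5.7, -1.0]
grip_width: -0.0001
```

drive_tool(increments=[[[0,-0.01,0.003,0,0.022],[0,-0.02,0.006,0,0.044],[0,-0.03,0.009,0,0.067],[0,-0.04,0.011,0,0.089],[0,-0.05,0.013,0,0.11]]])

```text
clock: 9.92
ee_pos: [0.6196, 0.0961, 0.1049]
eef_rot: [3.141, -0.0, 1.767]
ft_force: [0.3, 0.7, 0.6]
grip_width: -0.0002
```

drive_tool(increments=[[[0,-0.01,0.003,0,0.022],[0,-0.02,0.006,0,0.044],[0,-0.02,0.006,0,0.044],[0,-0.02,0.006,0,0.044]]])

```text
clock: 10.25
ee_pos: [0.6211, 0.0931, 0.1048]
eef_rot: [3.141, 0.0, 1.701]
ft_force: [-0.8, 0.2, 0.0]
grip_width: 0.0
```

```bash
python3 st.py 10
```

```text
10.25 [0.62111094 0.09314311 0.10481385] w -19.637952117279298 poserr mm [1.91467917 0.41563103] [-0.84803802  0.2458925   0.04265193]
```

View pics/w10c.png

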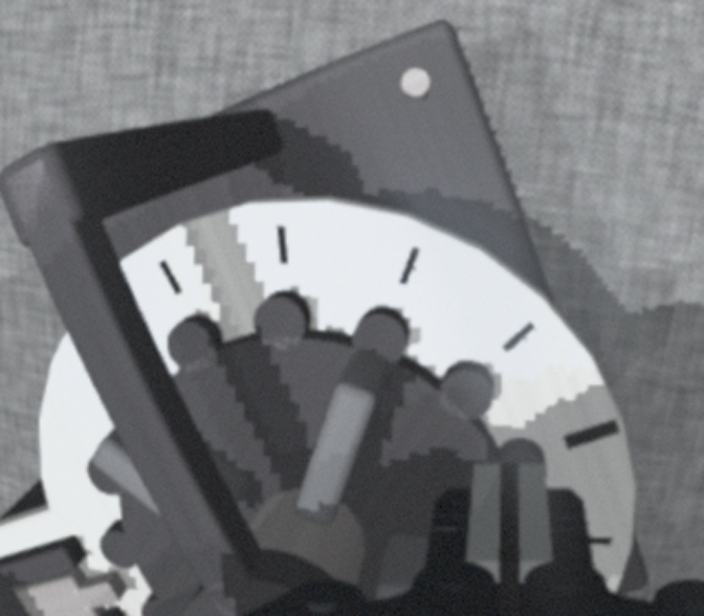

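View pics/s10c.png

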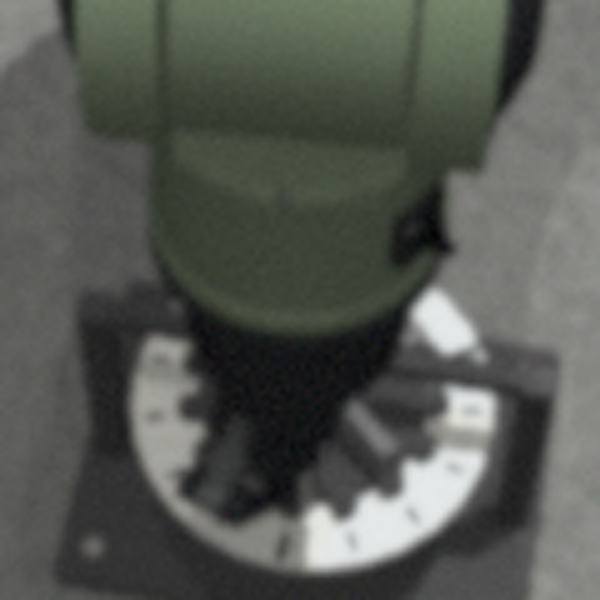

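drive_tool(increments=[[[0,-0.02,0.006,0,0.044],[0,-0.04,0.011,0,0.089],[0,-0.05,0.013,0,0.111],[0,-0.06,0.015,0,0.133],[0,-0.07,0.016,0,0.155]]])

```text
clock: 10.77
ee_pos: [0.6246, 0.0844, 0.1046]
eef_rot: [-3.142, -0.002, 1.457]
ft_force: [-0.6, 4.8, -1.0]
grip_width: 0.0
```

drive_tool(increments=[[[0,-0.01,0.003,0,0.022],[0,-0.015,0.004,0,0.033],[0,-0.02,0.006,0,0.044],[0,-0.025,0.007,0,0.055],[0,-0.025,0.007,0,0.055]]])

```text
clock: 11.18
ee_pos: [0.6252, 0.0788, 0.1045]
eef_rot: [-3.142, 0.0, 1.37]
ft_force: [-1.1, 0.1, 0.4]
grip_width: -0.0004
```

```bash
python3 st.py 11
```

```text
11.1833 [0.62522343 0.07880244 0.10452912] w -38.604432211311966 poserr mm [1.57558518 0.08044221] [-1.10359016  0.07706636  0.43816888]
```

View pics/w11c.png

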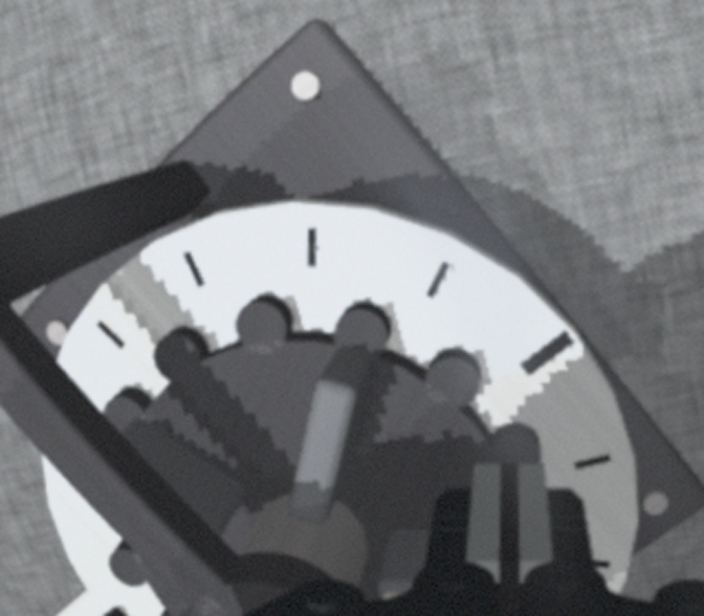

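drive_tool(increments=[[[0,-0.005,0.001,0,0.011],[0,-0.01,0.003,0,0.022],[0,-0.015,0.004,0,0.033],[0,-0.015,0.004,0,0.033],[0,-0.015,0.004,0,0.033]]])

```text
clock: 11.7
ee_pos: [0.6253, 0.0768, 0.1045]
eef_rot: [-3.142, 0.0, 1.319]
ft_force: [-0.3, -0.4, 0.3]
grip_width: -0.0001
```

```bash
python3 st.py 12
```

```text
11.7 [0.62534443 0.07680782 0.10453744] w -41.51227963474806 poserr mm [1.43271535 0.33356937] [-0.32444929 -0.43231272  0.2797519 ]
```

View pics/w12c.png

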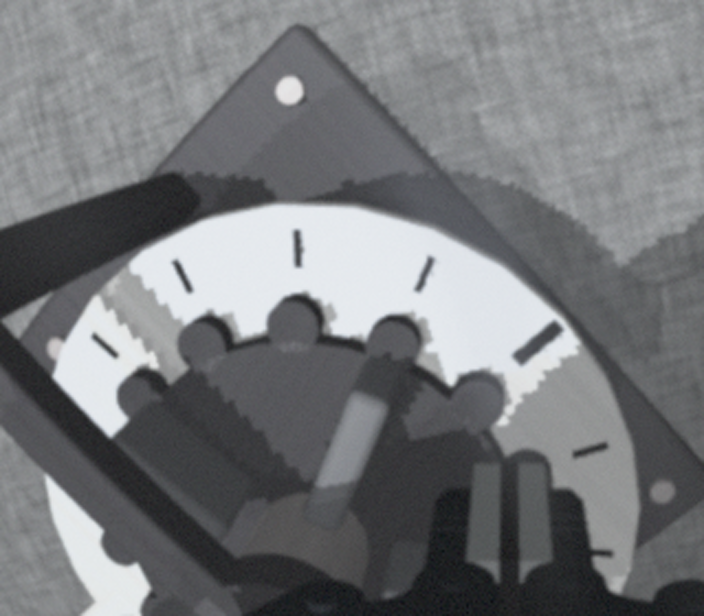

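drive_tool(increments=[[[0,0.02,-0.007,0,-0.044],[0,0.02,-0.007,-0.15,-0.044],[0,0.02,-0.007,-0.4,-0.044],[0,0.02,-0.007,-0.65,-0.044],[0,0.02,-0.007,-0.75,-0.044]]])

```text
clock: 12.22
ee_pos: [0.6264, 0.0806, 0.2218]
eef_rot: [3.137, -0.002, 1.389]
ft_force: [-0.2, 1.0, 0.0]
grip_width: -0.0003
```

```bash
python3 st.py 13; python3 - <<'E'
from plan import *
from h import *
s=arm.sense();y=np.degrees(s['eef_rot'][2]);print(y,s['q'])
# lock pose: tool x along stand x? finger front half-extent 11 along tool x
for yy in (Y,Y+90):
  for x in (-.125,):
    p=O+[.0013,.0006]+x*rad(Y); print(p,row(s['ee_pos'],y,[*p,.21],yy))
E
```

```text
12.2167 [0.62641746 0.08058505 0.22183703] w -37.528619636228235 poserr mm [2.89609626 1.03527272] [-0.21208734  1.01083766  0.00286031]
79.55302533081579 [ 0.03706337  0.56329393 -0.38901197  1.58306214  0.23835019  1.03712835
 -0.60080847]
[0.4695234  0.01605689] [-0.612 -0.951  0.07   0.583]
[0.4695234  0.01605689] [-0.612 -0.951  0.07  -0.417]
```

View pics/w13.png

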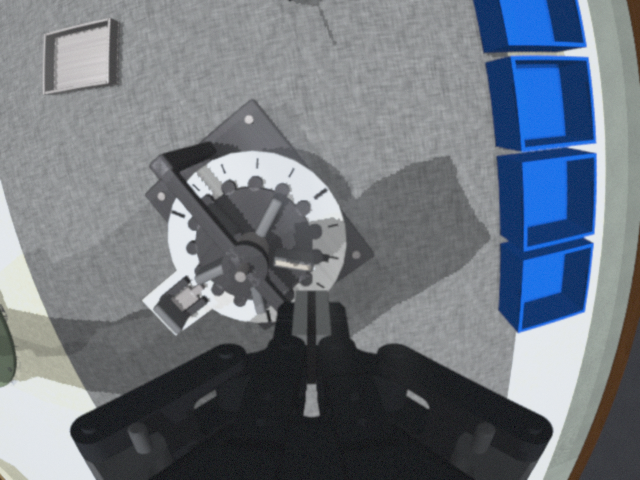

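View pics/s13c.png

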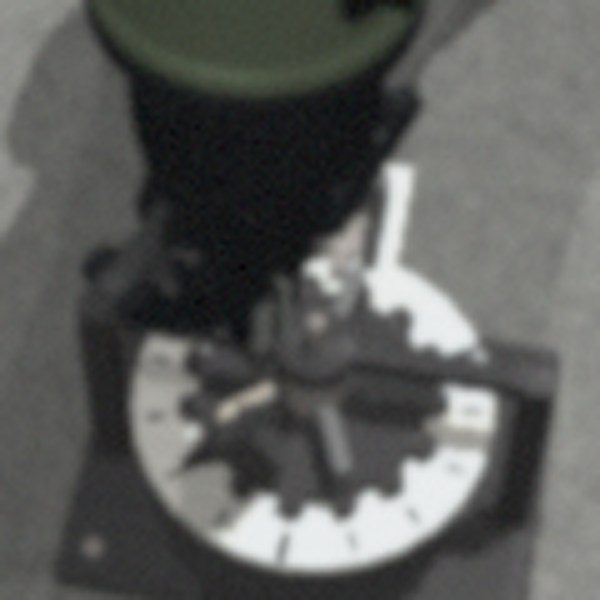

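drive_tool(increments=[[[0,-0.12,-0.19,0,-0.075],[0,-0.24,-0.38,0,-0.15],[0,-0.36,-0.57,0,-0.225],[0,-0.49,-0.76,0,-0.3],[0,-0.612,-0.951,0,-0.375]]])

```text
clock: 12.73
ee_pos: [0.4661, 0.015, 0.2162]
eef_rot: [-3.14, -0.0, 1.984]
ft_force: [0.5, -0.7, 1.1]
grip_width: -0.0001
```

drive_tool(increments=[[[0,0,0,0,-0.042],[0,0,0,0.1,-0.042],[0,0,0,0.2,-0.042],[0,0,0,0.2,-0.042]]])

```text
clock: 13.07
ee_pos: [0.4667, 0.0153, 0.1847]
eef_rot: [-3.138, -0.002, 2.044]
ft_force: [-0.9, 0.8, -0.8]
grip_width: -0.0001
```

```bash
python3 st.py 14; python3 - <<'E'
from plan import *
from h import *
s=arm.sense();y=np.degrees(s['eef_rot'][2]);print(y,s['q'])
p=O+[.0013,.0006]-.127*rad(Y); print(p,row(s['ee_pos'],y,[*p,.102],Y+90))
crop('s14',250,130,410,290,4,'s14d')
E
```

```text
13.0667 [0.46671393 0.01525734 0.18474784] w -0.014624729483841747 poserr mm [-143.35012083  -89.6209421 ] [-0.94555312  0.84356847 -0.81532119]
117.10498772643375 [ 0.29421894  0.38234949 -0.56934486  2.02349453  0.27975893  0.81279533
  0.03613294]
[0.46774297 0.0151458 ] [-0.004 -0.002  0.565  0.   ]
```

View pics/w14.png

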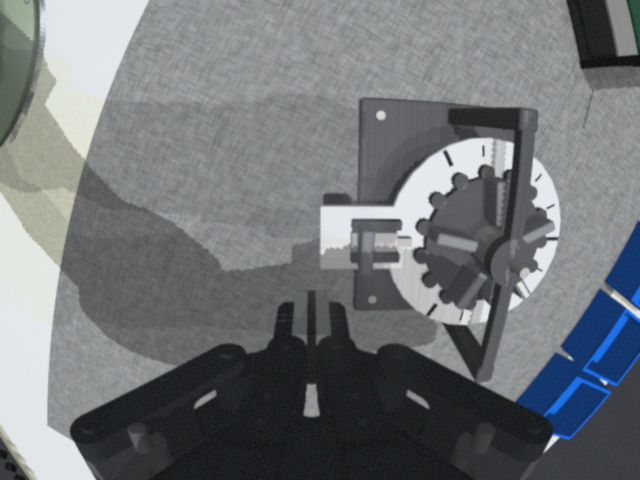

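View pics/s14d.png

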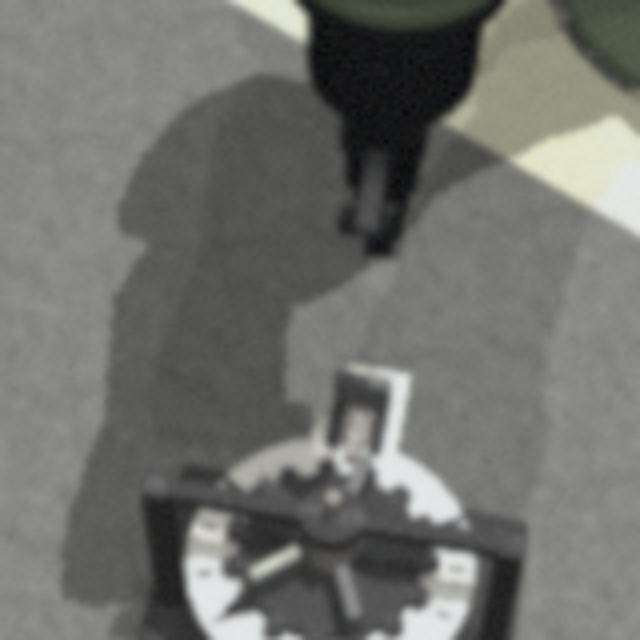

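```bash
python3 - <<'E'
from plan import *
from h import *
c=load('w14'); crop('w14',310,180,450,320,5,'w14d')
for u,v in ((366,219),(366,263),(366,242)):
    d=fish(c,u,v,.117)-O; print(d@rad(Y),d@rad(Y+90))
E
```

```text
-0.09467183848891213 0.022508358864756692
-0.09333076882843273 -0.00555496392519011
-0.09402357061961902 0.008125657602082373
```

View pics/w14d.png

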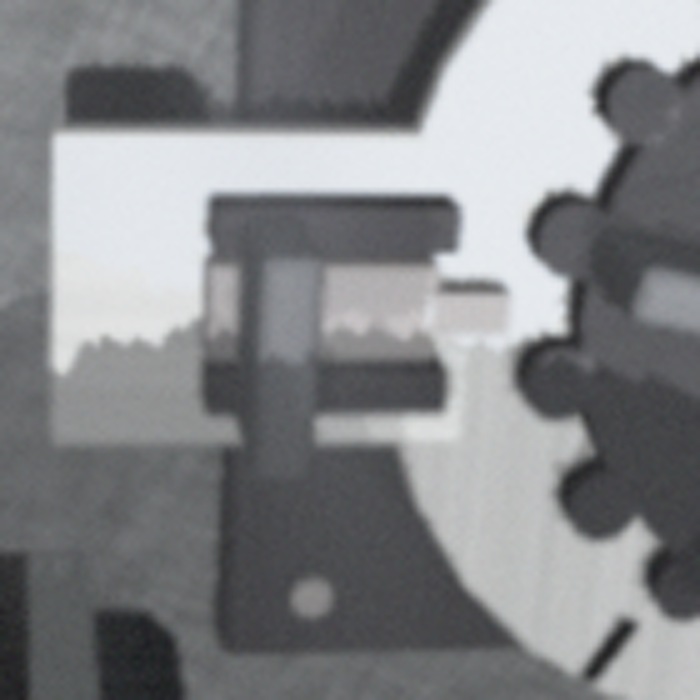

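drive_tool(increments=[[[0,0,0,0.14,0],[0,0,0,0.28,0],[0,0,0,0.42,0],[0,0,0,0.55,0],[0,0,0,0.55,0]]])

```text
clock: 13.58
ee_pos: [0.467, 0.0157, 0.1025]
eef_rot: [-3.138, -0.002, 2.044]
ft_force: [-0.4, 0.1, -1.0]
grip_width: 0.0002
```

```bash
python3 st.py 15; python3 - <<'E'
from h import *
crop('s15',290,190,390,290,6,'s15d')
E
```

```text
13.5833 [0.46703097 0.01570668 0.10248092] w 0.008010433455723387 poserr mm [-143.02024725  -89.18367054] [-0.42725452  0.14036807 -1.0473307 ]
```

View pics/w15.png

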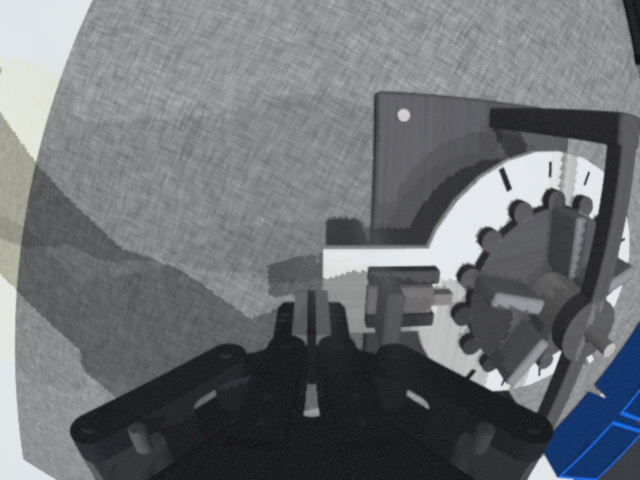

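View pics/s15d.png

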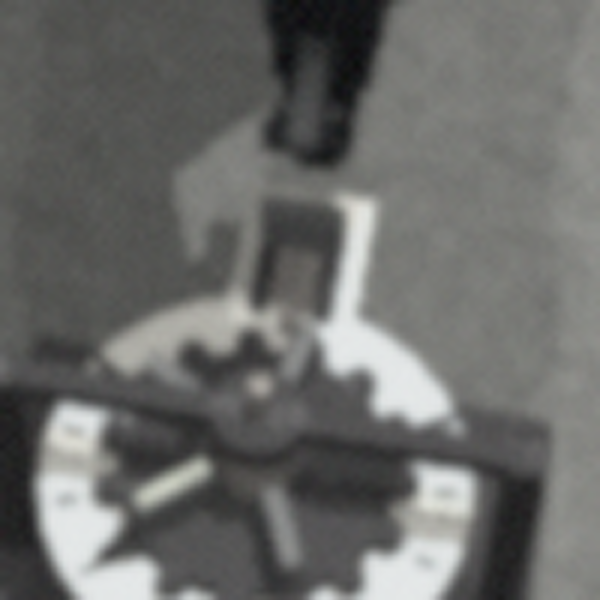

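drive_tool(increments=[[[0,0,0.04,0,0],[0,0,0.08,0,0],[0,0,0.09,0,0],[0,0,0.1,0,0],[0,0,0.11,0,0]]])

```text
clock: 14.1
ee_pos: [0.4829, 0.023, 0.1049]
eef_rot: [-3.141, 0.0, 2.043]
ft_force: [-3.1, -2.0, 2.5]
grip_width: 0.0004
```

drive_tool(increments=[[[0,0,0.01,0,0],[0,0,0.02,0,0],[0,0,0.03,0,0],[0,0,0.04,0,0],[0,0,0.05,0,0]]])

```text
clock: 14.52
ee_pos: [0.4896, 0.0265, 0.1045]
eef_rot: [-3.141, 0.0, 2.043]
ft_force: [-2.8, -2.7, 3.4]
grip_width: 0.0002
```

```bash
python3 st.py 16; python3 - <<'E'
from h import *
from plan import *
s=arm.sense();print((s['ee_pos'][:2]-O)@rad(Y),(s['ee_pos'][:2]-O)@rad(Y+90),s['ft_force'][:2]@rad(Y))
crop('s16',290,190,390,290,6,'s16d')
E
```

```text
14.5167 [0.48957637 0.02653369 0.10452883] w -0.0201683055584283 poserr mm [-120.49082487  -78.34162556] [-2.76361744 -2.71125255  3.38162988]
-0.10068363594563698 0.000180238054531758 -1.0407886125992687
```

View pics/w16.png

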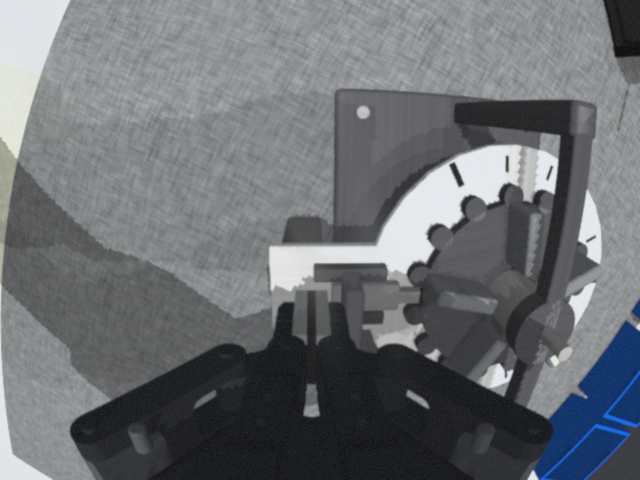

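drive_tool(increments=[[[0,0,0.007,0,0],[0,0,0.014,0,0],[0,0,0.02,0,0],[0,0,0.02,0,0]]])

```text
clock: 14.95
ee_pos: [0.4905, 0.027, 0.1042]
eef_rot: [-3.138, -0.0, 2.043]
ft_force: [-12.7, -6.0, 11.5]
grip_width: 0.0001
```

```bash
cat > lk.py <<'E'
from h import *
from plan import *
s=arm.sense();print((s['ee_pos'][:2]-O)@rad(Y),(s['ee_pos'][:2]-O)@rad(Y+90),s['ft_force'],s['ft_force'][:2]@rad(Y))
E
python3 lk.py
```

```text
-0.09986351332024095 0.0001548407367271209 [-12.70253918  -6.04417568  11.45228282] -14.06135647561576
```

drive_tool(increments=[[[0,0,-0.04,0,0],[0,0,-0.1,0,0],[0,0,-0.15,-0.2,0],[0,0,-0.2,-0.45,0],[0,0,-0.2,-0.65,0]]])

```text
clock: 15.37
ee_pos: [0.464, 0.014, 0.2036]
eef_rot: [-3.141, -0.0, 2.044]
ft_force: [1.2, -0.0, 0.5]
grip_width: 0.0
```

drive_tool(increments=[[[0,0,-0.05,-0.2,0],[0,0,-0.05,-0.2,0]]])

```text
clock: 15.53
ee_pos: [0.4598, 0.0107, 0.2367]
eef_rot: [3.136, 0.004, 2.043]
ft_force: [1.3, -0.0, 0.4]
grip_width: -0.0001
```

```bash
python3 st.py 17; python3 - <<'E'
from h import *
from plan import *
crop('w17',300,130,580,350,2.8,'w17d');crop('s17',270,190,390,310,5,'s17d')
snap('top','t17');crop('t17',235,180,347,285,7,'t17c')
c=load('w17')
E
```

```text
15.5333 [0.45979821 0.01069549 0.23667701] w -0.03920032248393568 poserr mm [-150.27977078  -94.16967199] [ 1.25707434 -0.01294033  0.44190426]
```

View pics/w17d.png

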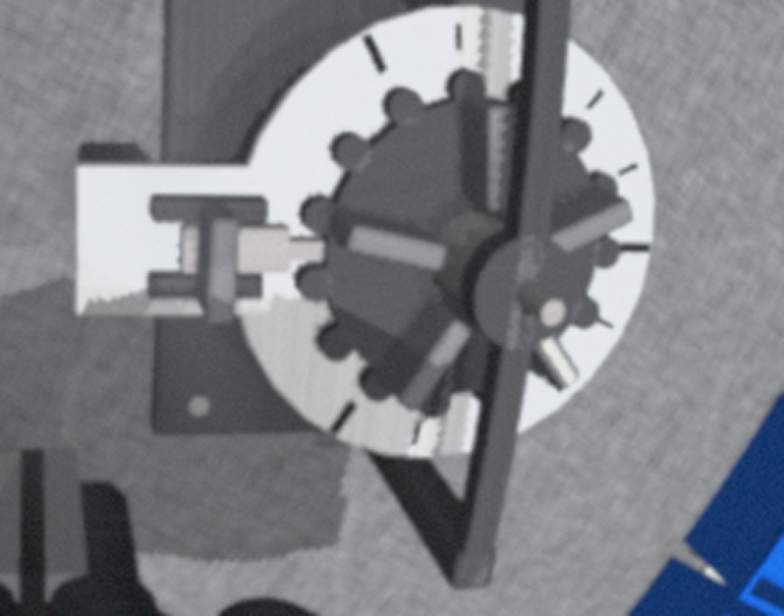

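View pics/s17d.png

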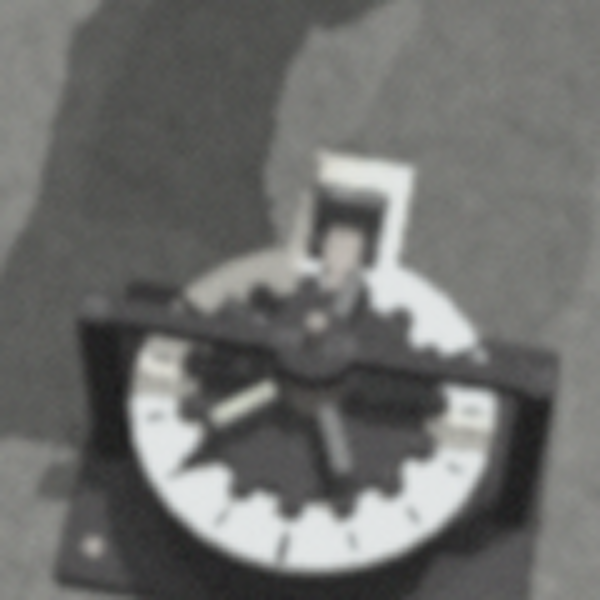

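View pics/t17c.png

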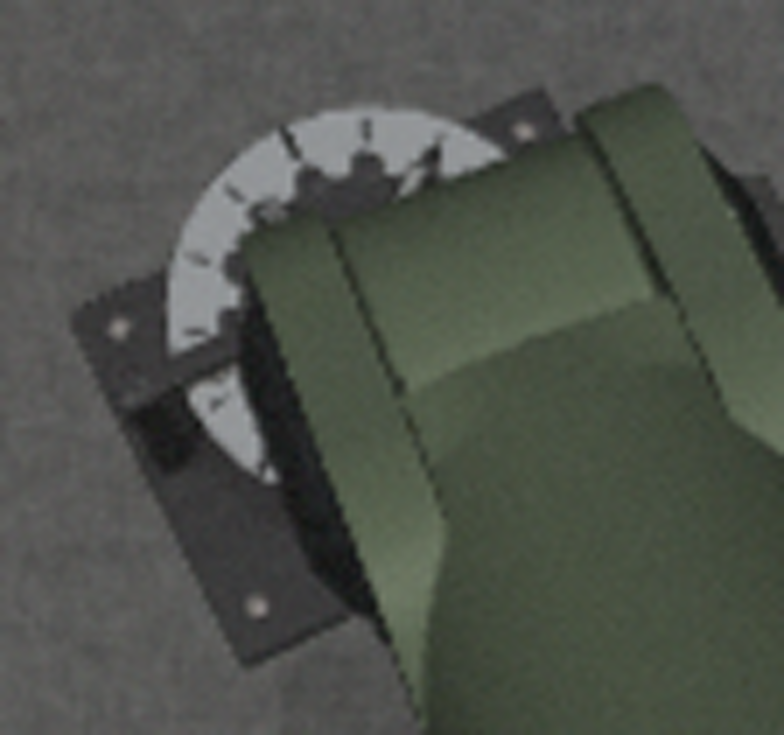

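```bash
python3 - <<'E'
from h import *
from plan import *
c=load('w17')
for u in (208,222,237):
  d=fish(c,300+u/2.8,130+250/2.8,.117)-O; print(d@rad(Y),d@rad(Y+90))
c=load('w14')
for u in (258,290,322):
  d=fish(c,310+u/5,180+310/5,.117)-O; print('before',d@rad(Y),d@rad(Y+90))
E
```

```text
-0.08767268165945614 0.006280664053378072
-0.08388701033487683 0.006294699095450648
-0.07980945425665804 0.00631156154823707
before -0.09671050701539827 0.008126473398234229
before -0.09279920246856288 0.008125169532908738
before -0.08886739242621239 0.008123112442718348
```

```bash
python3 - <<'E'
from h import *
from plan import *
s=arm.sense();y=np.degrees(s['eef_rot'][2]);print(s['ee_pos'],row(s['ee_pos'],y,[.4667,.0153,.1847],117.1))
E
```

```text
[0.45868421 0.01054424 0.23201404] [ 0.004  0.062  0.315 -0.   ]
```

drive_tool(increments=[[[0,0,0.03,0.1,0],[0,0,0.06,0.2,0],[0,0,0.06,0.31,0],[0,0,0.06,0.31,0],[0,0,0.06,0.31,0]]])

```text
clock: 16.1
ee_pos: [0.466, 0.0152, 0.1845]
eef_rot: [-3.139, -0.002, 2.044]
ft_force: [0.2, -0.2, 0.4]
grip_width: -0.0004
```

```bash
python3 st.py 18; python3 - <<'E'
from h import *
crop('w18',310,180,450,320,5,'w18d')
E
```

```text
16.1 [0.46602233 0.0151956  0.18454127] w 0.02543618212240517 poserr mm [-144.01900653  -89.70403622] [ 0.22063445 -0.22096975  0.44069973]
```

View pics/w18d.png

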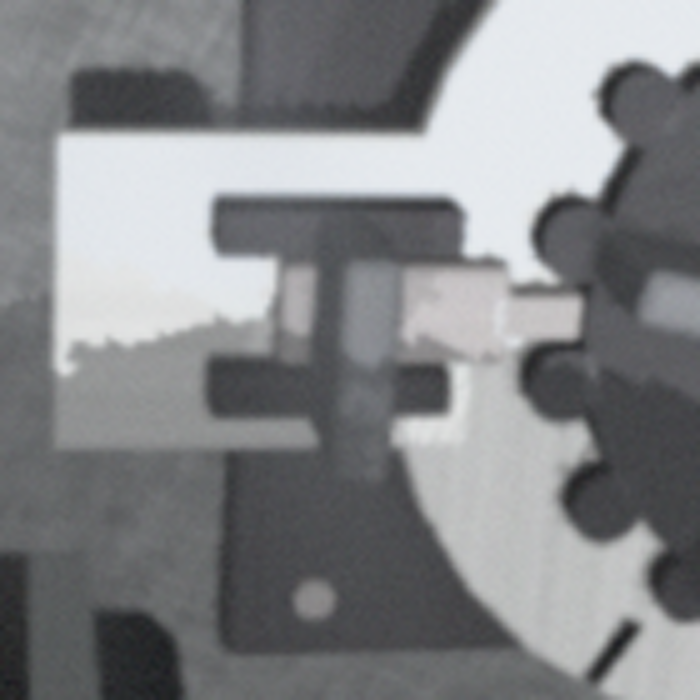

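```bash
python3 - <<'E'
from h import *
from plan import *
def X(c,u,v,z): return (fish(c,310+u/5,180+v/5,z)-O)@rad(Y)*1e3
a=load('w14');b=load('w18')
for n,u0,v0,u1,v1,z in (('tip',508,310,583,315,.091),('slideL',207,300,280,300,.091),('tabtopL',258,310,344,310,.117),('tabtopR',322,310,404,310,.117),('tooth',545,380,550,383,.094),('plateL',52,280,56,280,.086)):
    print(n,X(a,u0,v0,z),X(b,u1,v1,z),X(b,u1,v1,z)-X(a,u0,v0,z))
E
```

```text
tip -57.93353303121039 -47.51386691580288 10.419666115407509
slideL -100.04275014371419 -90.69789104823323 9.344859095480956
tabtopL -96.71050701539826 -86.80152008767955 9.908986927718715
tabtopR -88.86739242621239 -79.33634166865198 9.531050757560408
tooth -52.46370761494335 -52.316829791322654 0.14687782362069868
plateL -120.86933523516468 -120.91530621984673 -0.04597098468204308
```

drive_tool(increments=[[[0,0,0,0,0.075],[0,0,0,0,0.15],[0,0,0,0,0.225],[0,0,0,0,0.3],[0,0,0,0,0.375]]])

```text
clock: 16.62
ee_pos: [0.4671, 0.0149, 0.1864]
eef_rot: [3.14, -0.0, 1.448]
ft_force: [0.3, -0.8, -0.7]
grip_width: 0.0002
```

drive_tool(increments=[[[0,0,0,0,0.075],[0,0,0,0,0.15],[0,0,0,0,0.225],[0,0,0,0,0.3],[0,0,0,0,0.375]]])

```text
clock: 17.03
ee_pos: [0.4672, 0.015, 0.1864]
eef_rot: [3.141, -0.001, 0.86]
ft_force: [0.5, 0.6, 0.0]
grip_width: 0.0001
```

drive_tool(increments=[[[0,0,0,0,0.075],[0,0,0,0,0.15],[0,0,0,0,0.225],[0,0,0,0,0.25],[0,0,0,0,0.25]]])

```text
clock: 17.45
ee_pos: [0.4671, 0.0152, 0.1864]
eef_rot: [3.141, -0.001, 0.471]
ft_force: [0.4, 0.5, 0.2]
grip_width: -0.0002
```

```bash
python3 lk.py; python3 - <<'E'
from h import *
from plan import *
s=arm.sense();y=np.degrees(s['eef_rot'][2]);p=O+[.0013,.0006]-.118*rad(Y);print(s['clock'],s['q'],y,row(s['ee_pos'],y,[*p,.1],Y))
snap('scene','s19');crop('s19',260,170,380,290,5,'s19d');snap('wrist','w19')
E
```

```text
-0.12607961104846804 0.0002508703010177104 [0.38932396 0.48221297 0.20542392] 0.5662508350595844
17.45 [ 0.01573949  0.34194529 -0.2168819   2.04112419  0.10407466  0.7673612
 -1.36386576] 26.975943543844586 [ 0.063  0.002  0.576 -0.001]
```

View pics/s19d.png

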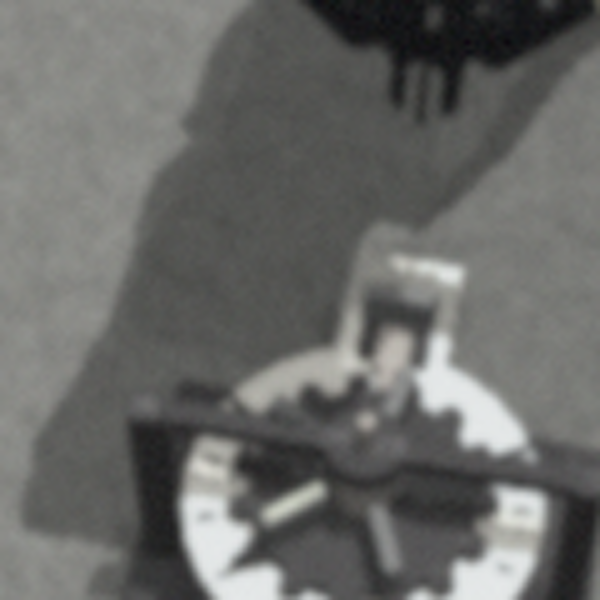

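View pics/w19.png

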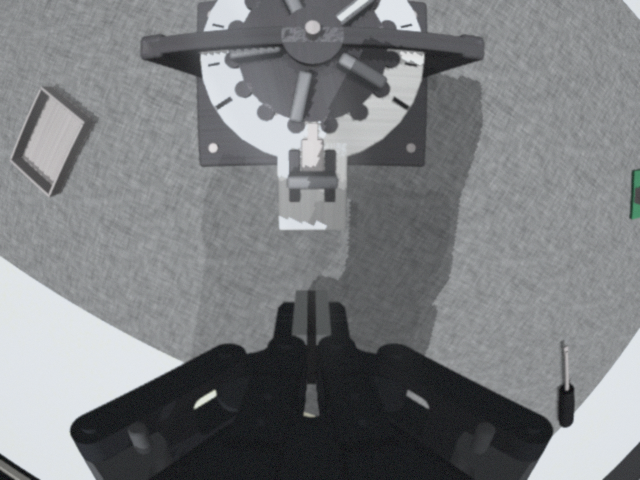

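drive_tool(increments=[[[0,0,0,0.15,0],[0,0,0,0.3,0],[0,0,0,0.45,0],[0,0,0,0.57,0],[0,0,0,0.57,0]]])

```text
clock: 17.97
ee_pos: [0.4654, 0.0149, 0.0977]
eef_rot: [-3.14, 0.003, 0.475]
ft_force: [-1.7, 0.4, -0.3]
grip_width: 0.0001
```

drive_tool(increments=[[[0,0.03,0,0,0],[0,0.06,0,0,0],[0,0.09,0,0,0],[0,0.11,0,0,0],[0,0.13,0,0,0]]])

```text
clock: 18.38
ee_pos: [0.485, 0.0241, 0.1008]
eef_rot: [3.141, -0.001, 0.473]
ft_force: [0.1, -0.7, -0.4]
grip_width: 0.0001
```

```bash
python3 lk.py
```

```text
-0.10606696726552044 6.604571436043087e-05 [ 0.1166514  -0.7196893  -0.43798262] -0.22400622156318542
```

drive_tool(increments=[[[0,0.01,0,0,0],[0,0.02,0,0,0],[0,0.03,0,0,0],[0,0.035,0,0,0],[0,0.04,0,0,0]]])

```text
clock: 18.8
ee_pos: [0.4895, 0.0266, 0.1001]
eef_rot: [-3.142, 0.0, 0.473]
ft_force: [1.0, 0.8, 0.2]
grip_width: -0.0003
```

```bash
python3 lk.py
```

```text
-0.10096339052775444 0.00019673125602902191 [0.95718883 0.81111754 0.18205425] 1.2216022146372543
```

drive_tool(increments=[[[0,0.007,0,0,0],[0,0.014,0,0,0],[0,0.02,0,0,0],[0,0.02,0,0,0]]])

```text
clock: 19.13
ee_pos: [0.4922, 0.028, 0.1]
eef_rot: [-3.142, 0.0, 0.473]
ft_force: [0.3, -0.1, 0.4]
grip_width: 0.0001
```

```bash
python3 lk.py
```

```text
-0.09790671206872018 0.00021813015058107972 [ 0.32257614 -0.12870266  0.43266779] 0.2285315701251736
```

drive_tool(increments=[[[0,0.007,0,0,0],[0,0.014,0,0,0],[0,0.014,0,0,0]]])

```text
clock: 19.38
ee_pos: [0.4924, 0.028, 0.0998]
eef_rot: [-3.141, 0.004, 0.472]
ft_force: [-10.5, -4.3, 9.3]
grip_width: 0.0001
```

drive_tool(increments=[[[0,0.007,0,0,0],[0,0.014,0,0,0],[0,0.014,0,0,0]]])

```text
clock: 19.63
ee_pos: [0.4926, 0.0281, 0.0997]
eef_rot: [-3.141, 0.007, 0.472]
ft_force: [-21.1, -9.5, 19.7]
grip_width: -0.0
```

```bash
python3 lk.py; python3 - <<'E'
from h import *
snap('scene','s20');crop('s20',290,170,370,250,9,'s20d');snap('wrist','w20');crop('w20',220,150,400,330,4,'w20d')
E
```

```text
-0.0975437576417233 0.0001457469582065919 [-21.12844999  -9.48829142  19.70742132] -23.13115955625392
```

View pics/s20d.png

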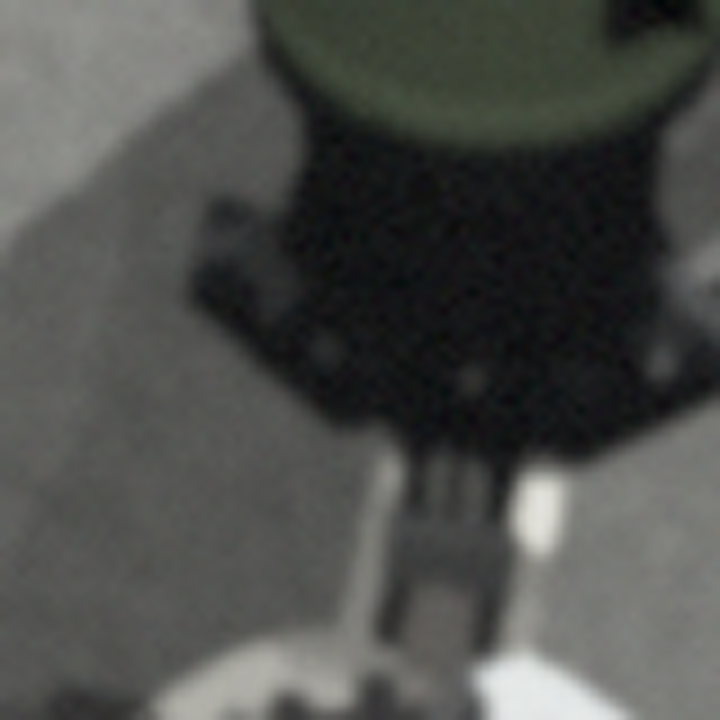

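View pics/w20d.png

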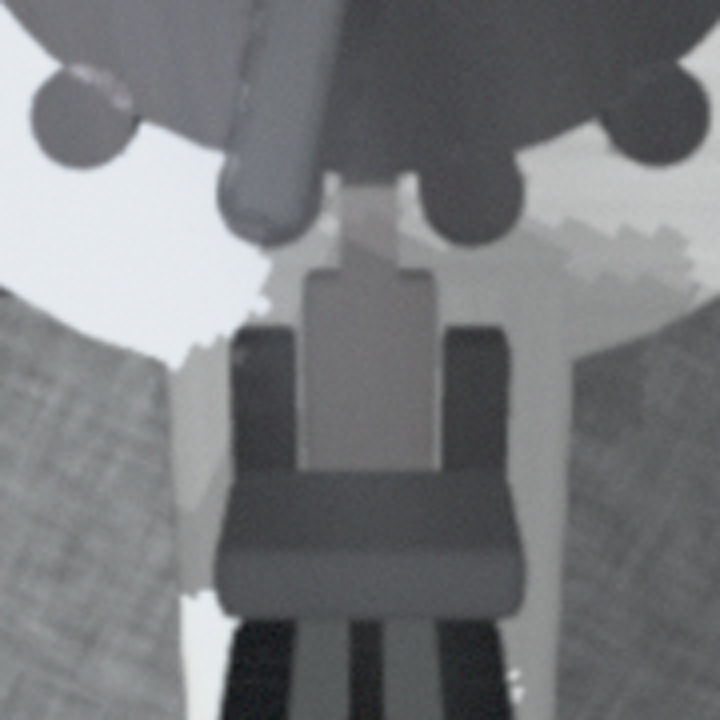

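drive_tool(increments=[[[0,-0.05,0,0,0],[0,-0.15,0,0,0],[0,-0.2,0,-0.2,0],[0,-0.22,0,-0.4,0],[0,-0.22,0,-0.57,0]]])

```text
clock: 20.15
ee_pos: [0.4658, 0.0145, 0.187]
eef_rot: [-3.141, 0.0, 0.472]
ft_force: [0.0, 0.2, 1.2]
grip_width: 0.0001
```

drive_tool(increments=[[[0,0,0,0,0],[0,0,0,0,0],[0,0,0,0,0]]])

```text
clock: 20.4
ee_pos: [0.4664, 0.0148, 0.1852]
eef_rot: [-3.142, 0.0, 0.473]
ft_force: [-0.1, -0.3, -0.4]
grip_width: 0.0002
```

```bash
python3 lk.py; python3 - <<'E'
from h import *
snap('scene','s21');crop('s21',270,190,390,310,5,'s21d');snap('wrist','w21');crop('w21',240,70,390,220,5,'w21d');crop('w19',240,100,390,250,5,'w19d')
E
```

```text
-0.12692416630989115 0.00020228123167743915 [-0.08771724 -0.30975092 -0.39204836] -0.21919246308904342
```

View pics/w21d.png

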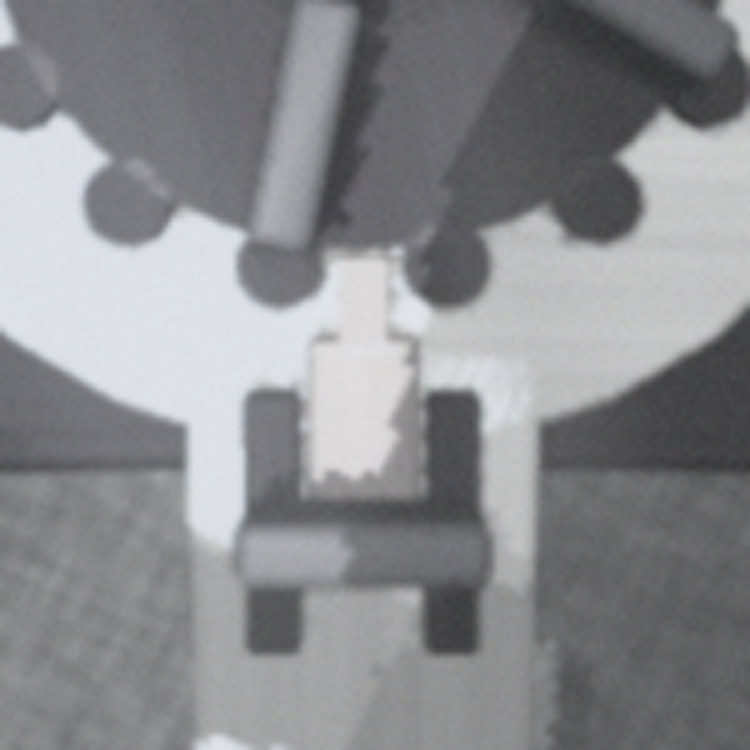

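View pics/w19d.png

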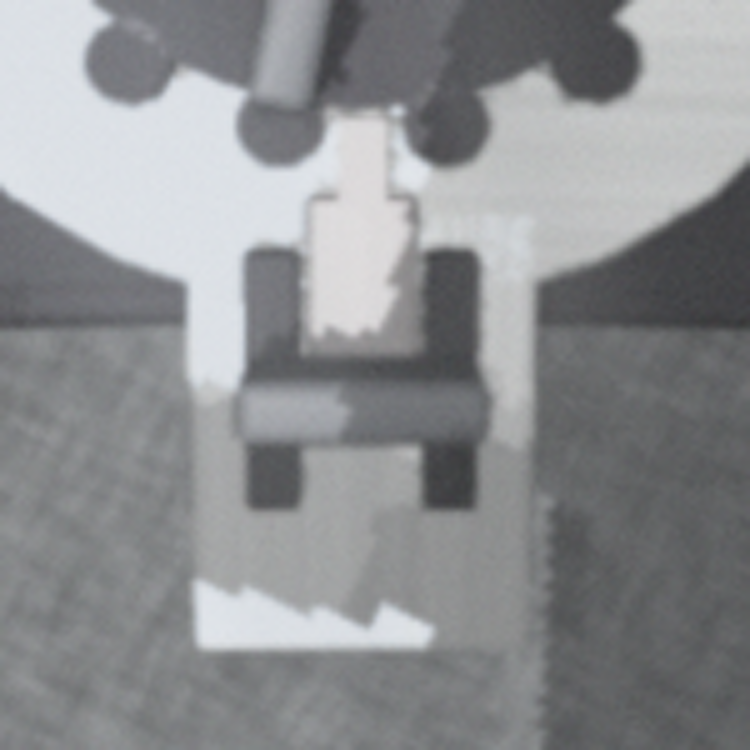

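View pics/s21d.png

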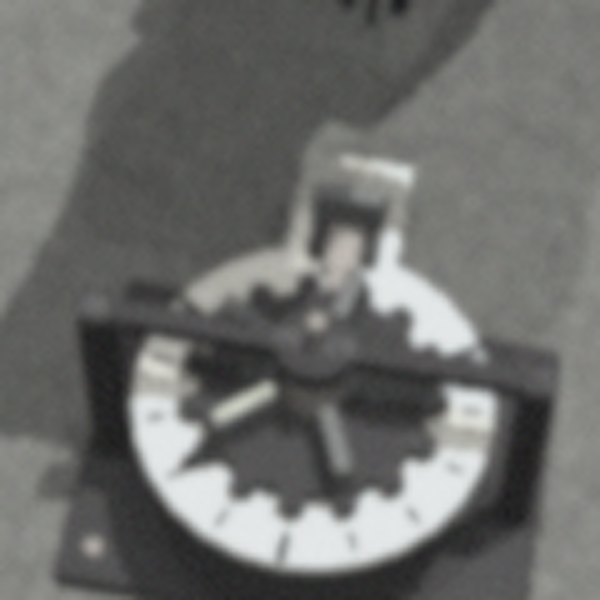

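```bash
python3 -c "
from cell import arm
print(arm.job_done())"
```

```text
the job is handed in; nothing more can be done
None
```

The collar now stands at 7 and the lock slide is pushed in to its hard stop. I handed the job in at about 20 s, with the tool clear of everything.

- **Collar:** I turned it from 2 to 7 in two strokes with the shut fingers, 2 to 5 and then 5 to 7. I checked each click in the wrist camera, and pushed only until it snapped into 7. The top and scene cameras both show the pointer on line 7, and it never appeared past 7.
- **Lock:** The first push stopped at about 14 N. A second push with the flat side of the fingers reached about 23 N along the slide and gave no further movement. The 23 N is harder than the roughly 3 N the slide needs. Pictures before and after the second push look the same, with the bolt between two teeth and its tip at the flange.
- **Disagreement:** My camera measurement of the slide's travel came to about 10 mm, not 12 mm. The final tab position matches fully home to within 1–2 mm: the finger contact puts the tab's outer face at about 86.5 mm from the axis, against the nominal 86 mm. I relied on the hard stop.
- **Upward force:** During the lock pushes the wrist also read up to about 20 N upward, which I did not fully explain.
- **Other things on the bench:** I did not touch the cubesat, board, dish or screwdriver, though I did not measure their positions again at the end.

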